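Weigh down the stencil's free margin with a bar from the railed rack

ROBOT

A 6-joint arm with a two-finger parallel gripper is mounted at the origin on the work surface. World frame = base frame: x ahead of the robot, y to its left, z up, the work surface at z = 0. Lengths are in m, angles in rad, forces in N, time in s.
With the tool pointing down it reaches from about 0.375 to 0.975 m from the base axis. Payload 3.8 kg.
Tool frame: the origin (TCP) lies on the centre line of the jaws, within the pads' length; the fingertips stand 8 mm ahead of it and the grasp point (between the pads) lies 11 mm behind it; z points along the fingers, y is the direction in which the jaws open and shut (so a half turn about z gives the same grasp; the last joint's range is limited). The gripper opens to 85 mm and grips with 20 to 120 N. Pads are 22 mm wide; open, the fingers measure 114 mm over their backs; the gripper's body (76 mm by 85 mm) begins 54 mm behind the grasp point. The pads swing forward as they close: fully open they stand 13 mm farther back than shut.
Start: joints at [-1.33, 0.264, 1.604, -0, 1.274, -0.037], TCP at [0.185, -0.649, 0.239] pointing down, gripper open.
Joint ranges: [-2.63, 2.63], [-0.94, 2.18], [0.31, 2.57], [-1.31, 4.45], [0, 2.66], [-2.55, 2.55]. Speed limits (rad/s): [2.57, 2.57, 3.14, 3.14, 3.14, 3.14].

INTERFACE

Orientations are given as a rotation vector (axis times angle).
In Python, from workcell import bot gives the robot as it stands.
- The arm moves only by the tool arm_command, never from a script. Its arguments are lists of equal length, an entry for each row: "slide": the shift along the tool's x, y, z in m, a list of three; "angular": the turn, a rotation vector about the tool's x, y, z in degrees, a list of three; "hand": the finger opening in m, from 0 to 0.0854. A call has exactly 8 rows; each row shifts and turns the pose as measured when the row begins, along the tool's axes as they then stand; what a row does not reach is not made up. A row lasts 1/10 s, in which the tool goes at most 50 mm and 8.59 degrees, less where a joint would pass 70% of its speed; a pose out of reach is approached as far as the arm can. A call is refused whole if a number of a shift passes 0.05 or a number of a turn 8.59, either way. A call with a gripper value outside its range is refused whole. The fingers move at their own pace and stop on an object; "squeeze" is the grip in N (left out, the last holds). Time passes only in rows, so rows that do not move let the fingers close, or fill a call up. It gives the time, the measured TCP pose, the force and the opening at its end, in the units of the state.
- bot.read_state(): the state, without advancing time (a new reading comes with each control period).
- bot.read_camera(name): name is "scene" or "top"; returns the picture (480x640x3 uint8, red, green, blue); there is no depth.
- bot.get_calibration(name): a dict with "fx", "fy", "cx", "cy" (pixels), "R" (3x3) and "t" (3): a world point X has camera coordinates R X + t. Camera axes: x right, y down, z forward; pixel columns grow to the right and rows downward; lengths in m; the calibration is good to about 2 mm. A picture is of the moment at which its call begins. get_calibration takes no time and is no camera call.
- bot.finish_job(): hands the job in, once; it reports no verdict.
The state is a dict: "time": time; "q": joint angles; "joint_vel": joint speeds; "joint_torque": joint torques, N m; "tool_pos": TCP position; "tcp_rot": TCP orientation; "wrist_force": force on the tool from outside, world axes, zero at the start; "torque": the same for the moment, N m; "width": opening from 0.0 (shut) to 1.0 (fully open).
Only numpy, scipy, OpenCV 4.12 (cv2) and the standard library are available. Lean on these libraries where they do the work, as an engineer would, in place of code of your own. Each camera call takes 0.05 s, during which the arm holds its last target.

TASK

Fetch the long steel box-section bar from the plywood rack: lift it over the front rail, under the upper board and without knocking either, and draw it out forwards. Lay it flat on the bare table, let go, take it again across its broad face, and gently set it down flat along the middle of the stencil's bare front margin, wholly on that margin and about centred along its length; never stand or tip the bar over on the stencil or its white board. Leave the hex nuts and everything else where they are, and let go of the bar.

Things in the scene. Friction and masses are not known exactly. Their poses are not given: they have to be found in the camera images.
- bar: the LONG steel box-section bar, to be moved: 230 x 20 mm, 50 mm high standing on its narrow face in one of the rack's bays, open ends, 0.35 to 0.6 kg. Origin: centre of the face it stands on at the start; x along its length, y across the 20 mm thickness, z along the 50 mm. Its front end is just behind the rail, its last 30 to 45 mm under the upper board. Lying flat, its y is vertical, up or down.
- bar_mid (a point): the middle of the bar (of all three dimensions): 25 mm above its origin along its z; also its centre of mass.
- bar_end_a (a point): centre of the bar's end face at its +x end (115 mm from the middle).
- bar_end_b (a point): centre of the bar's end face at its -x end (115 mm from the middle).
- rack: low plywood bench rack, fixed, left or right on the table, front to the robot. Origin on the table; x to its back, y to its left, z up. Floor board x -135 to 190 mm, 236 mm wide, top 30 mm above the table. Three bays at y -78, 0, +78 mm; strips between them 8 mm wide, 12 mm high. Side cheeks at y +-122 mm, 62 mm above the table in front, 212 mm behind x 77 mm. Open above in front of x 77 mm.
- rack_rail: the rack's front retaining rail: steel rod 8 mm thick across the whole front; origin at the middle of the rod, at rack x -127 mm, y 0, 51 mm above the table.
- rail_top (a point): middle of the top of the rail: rack x -127 mm, 55 mm above the table, so 25 mm above the floor board. Axes as the rack's.
- upper_board: the rack's upper board, 12 mm thick, over rack x 77 to 185 mm and the full width, underside 130 mm above the table (100 mm above the floor board); origin at the middle of its underside, rack x 131 mm. It carries fixed spray cans up to 257 mm above the table at rack x over 121 mm.
- board_edge (a point): middle of the upper board's lower front edge: rack x 77 mm, 130 mm above the table. Axes as the rack's.
- stencil: tan card stencil 230 mm (x) by 280 mm (y), on a white painting board 250 by 300 mm; fixed on the table on the other side from the rack. Origin on the table under its centre; x away from the robot's side, y to its left, z up. Tops: board 6 mm, stencil 9 mm above the table. Dark leaf cut-outs at x -30 to 65 mm; hex nuts on the side and back margins; the front margin is bare.
- margin (a point): centre of the bare front margin, on the stencil's top face: stencil x -75 mm, y 0, 9 mm above the table. The margin is a strip 80 mm wide in x (stencil x -115 to -35 mm) and 280 mm long in y. Axes as the stencil's; the bar is to lie along its y.
- short_bar: SHORT steel box-section bar of the same section (140 x 20 x 50 mm), standing in another bay; origin at the centre of its underside, x along it. Bystander.
- tin: small bare metal paint tin, 52 mm across, 57 mm high, in another bay; origin at the centre of its underside. Bystander.
- nut0: steel hex nut used as a weight, 30 mm across flats, 18 mm high, lying flat on the stencil; origin at the centre of its underside. Bystander.
- nut1: steel hex nut used as a weight, 30 mm across flats, 18 mm high, lying flat on the stencil; origin at the centre of its underside. Bystander.
- nut2: steel hex nut used as a weight, 30 mm across flats, 18 mm high, lying flat on the stencil; origin at the centre of its underside. Bystander.
- nut3: steel hex nut used as a weight, 30 mm across flats, 18 mm high, lying flat on the stencil; origin at the centre of its underside. Bystander.
- spray_can: spray can standing on the table beyond the gap between rack and stencil, 53 mm across, 160 mm high; origin at the centre of its underside. Bystander.
- tape: roll of masking tape lying on the table near the robot, 100 mm across, 25 mm high; origin at the centre of its underside. Bystander.

How it is judged:
By the outcome, as a careful person would: the job done as asked, in the order asked, and still so for the second after the job is handed in, with the robot touching nothing.
It also fails if it takes over 58 s, if anything falls off the work surface, if the arm or the gripper's body presses on something with over 40 N, if the wrist force passes 120 N, or if a joint passes its speed limit or range.

## Working session

There is one attempt and no reset: what is moved stays moved. The work goes in short steps, Python scripts to look and compute and a tool call to move; the robot and the scene stay as the last step left them, time stands still between calls to the robot, and variables do not carry over. Pictures are saved under pics/ and viewed, and the job is handed in when it is done.

Besides the shell and the picture viewer there is one more tool, called after "Call:" as name(argument=value, ...) on one line, values as JSON. arm_command: Moves the arm, as the interface text tells. Its arguments: {"type":"object","properties":{"slide":{"type":"array","items":{"type":"array","items":{"type":"number"}}},"angular":{"type":"array","items":{"type":"array","items":{"type":"number"}}},"hand":{"type":"array","items":{"type":"number"}},"squeeze":{"type":"number"}},"required":["slide","angular","hand"]}

```bash
ls; mkdir -p pics; python3 - <<'E'
from workcell import bot
import cv2
for n in ("scene","top"):
    im=bot.read_camera(n); cv2.imwrite(f"pics/{n}0.png",im[:,:,::-1])
    c=bot.get_calibration(n); print(n,{k:(v.tolist() if hasattr(v,'tolist') else v) for k,v in c.items()})
print(bot.read_state())
E
```

```text
pics
scene {'fx': 439.171570234911, 'fy': 439.171570234911, 'cx': 322.8671803695133, 'cy': 242.09369157535014, 'R': [[0.7751469178404948, 0.631770917171874, 0.0035726710162731347], [0.45696581300321404, -0.5567481588697113, -0.6936957065900715], [-0.4362676947800434, 0.5393486773980224, -0.7202593301584586]], 't': [-0.4237595307487033, -0.13701758891476712, 1.1845780412036546]}
top {'fx': 609.1791058871273, 'fy': 609.1791058871273, 'cx': 316.13673153660204, 'cy': 235.664445220468, 'R': [[0.027826410359568884, -0.9994955737455767, -0.015306500236858363], [-0.9863929923413656, -0.024973116056753633, -0.1624967942276474], [0.16203257557154163, 0.019619927049201506, -0.986590341994202]], 't': [0.014243503487905656, 0.5274085107053761, 1.5723414836963987]}
{'time': 0.1, 'q': array([-1.32991821e+00,  2.64685428e-01,  1.60526886e+00, -5.81949311e-06,
        1.27369781e+00, -3.69158169e-02]), 'joint_vel': array([-0.00042457, -0.00127211, -0.00264422,  0.00087568, -0.00028757,
       -0.00025968]), 'joint_torque': array([ 3.78588193e-04, -5.16706216e+01, -3.68590522e+01, -3.72889269e-05,
        6.27232526e-03, -2.07124498e-05]), 'tool_pos': array([ 0.18493755, -0.64848681,  0.2380644 ]), 'tcp_rot': array([-3.10930812e+00, -4.34675065e-01,  3.37806563e-04]), 'wrist_force': array([-0.6434991 ,  0.9371476 , -0.00966615]), 'torque': array([-0.01406139,  0.02920149, -0.05135626]), 'width': 1.00023112650329}
```

View pics/scene0.png

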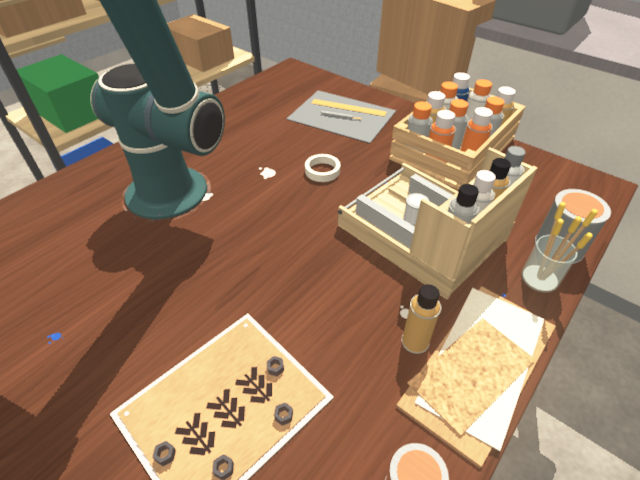

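View pics/top0.png

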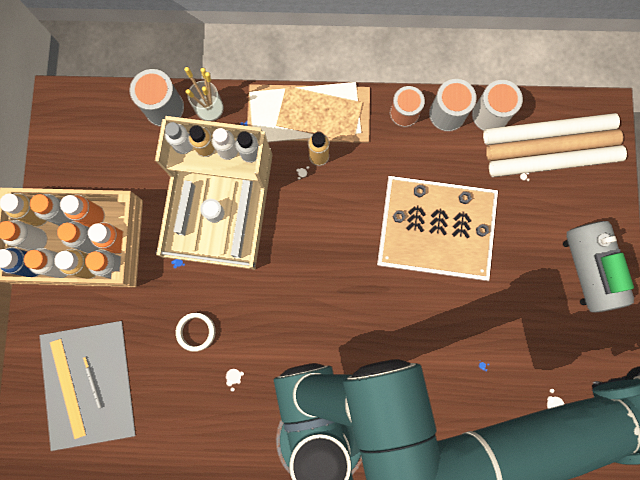

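```bash
python3 - <<'E'
import cv2
a=cv2.imread("pics/top0.png")
cv2.imwrite("pics/c1.png",cv2.resize(a[110:275,145:285],None,fx=3.6,fy=3.6,interpolation=cv2.INTER_CUBIC))
cv2.imwrite("pics/c2.png",cv2.resize(a[165:290,365:510],None,fx=4.6,fy=4.6,interpolation=cv2.INTER_CUBIC))
a=cv2.imread("pics/scene0.png")
cv2.imwrite("pics/c3.png",cv2.resize(a[145:295,330:535],None,fx=3.8,fy=3.8,interpolation=cv2.INTER_CUBIC))
E
```

```text
(no output)
```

View pics/c1.png

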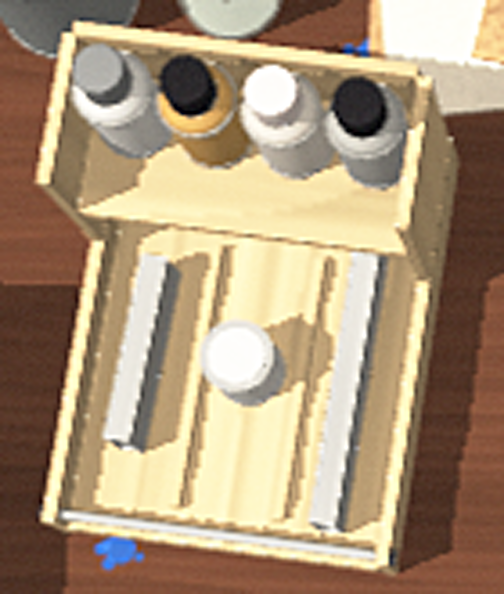

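View pics/c2.png

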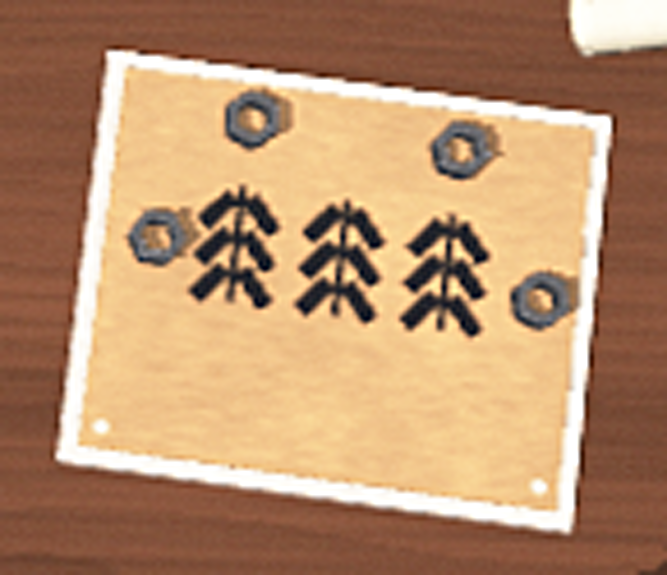

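View pics/c3.png

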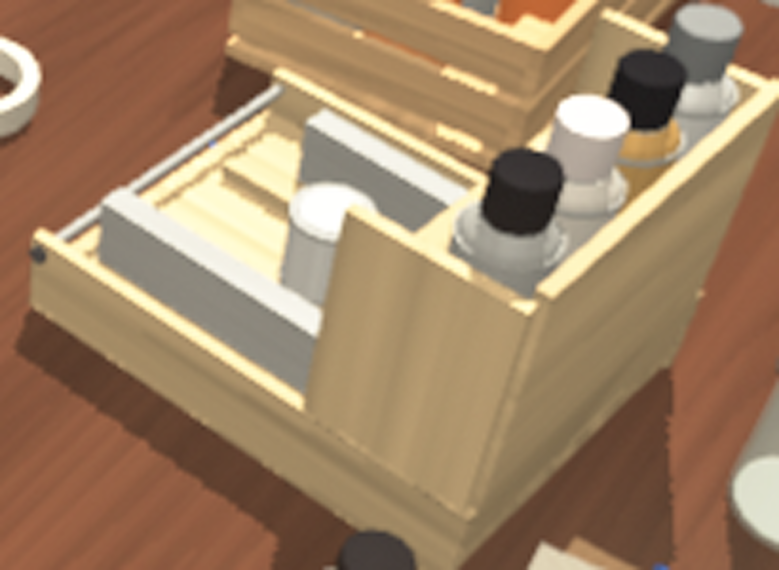

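```bash
cat > h.py <<'E'
import numpy as np,cv2
from workcell import bot
def ray(n,u,v):
    c=bot.get_calibration(n);R=np.array(c['R']);t=np.array(c['t'])
    return -R.T@t, R.T@np.array([(u-c['cx'])/c['fx'],(v-c['cy'])/c['fy'],1.])
def onz(n,u,v,z):
    o,d=ray(n,u,v);return o+d*(z-o[2])/d[2]
def proj(n,X):
    c=bot.get_calibration(n);p=np.array(c['R'])@np.array(X)+np.array(c['t'])
    return np.array([c['fx']*p[0]/p[2]+c['cx'],c['fy']*p[1]/p[2]+c['cy']])
E
python3 - <<'E'
from h import *
a=cv2.imread("pics/top0.png").astype(int)
h=cv2.cvtColor(a.astype(np.uint8),cv2.COLOR_BGR2HSV)
# bar top
m=((h[...,1]<35)&(h[...,2]>150)).astype(np.uint8)
def comp(m,x,y,r=4):
    n,l,s,c=cv2.connectedComponentsWithStats(m,connectivity=4)
    k=[i for i in np.unique(l[y-r:y+r+1,x-r:x+r+1]) if i]
    i=max(k,key=lambda i:s[i][4]); return (l==i).astype(np.uint8),s[i]
for nm,(x,y) in dict(bar=(240,225),short=(183,208)).items():
    b,s=comp(m,x,y); print(nm,s)
    ys,xs=np.nonzero(b); P=np.array([onz("top",u,v,.08)[:2] for u,v in zip(xs,ys)])
    c,sz,an=cv2.minAreaRect((P*1000).astype(np.float32)); 
    w=P-P.mean(0); e=np.linalg.svd(w,full_matrices=False)[2][0]; e*=np.sign(e[0])
    pr=w@e; print(c,sz,an,'mean',P.mean(0),'dir',np.degrees(np.arctan2(e[1],e[0])), 'ends',P.mean(0)+e*pr.min(),P.mean(0)+e*pr.max(),'len',np.ptp(pr),'width area',len(P)*( (1.49/609)**2)/np.ptp(pr))
# stencil : tan + white
m=(((h[...,1]<40)&(h[...,2]>200))|((h[...,2]>170)&(h[...,0]<25)&(h[...,1]<150))).astype(np.uint8)
b,s=comp(m,440,260); print(s)
cs=max(cv2.findContours(b,cv2.RETR_EXTERNAL,cv2.CHAIN_APPROX_NONE)[0],key=cv2.contourArea)
P=np.array([onz("top",u,v,.006)[:2] for u,v in cs[:,0]])
r=cv2.minAreaRect((P*1000).astype(np.float32)); print(r); print(cv2.boxPoints(r))
# rack rail ends and cheek corners
f=lambda x,y:(x/3.6+145,y/3.6+110)
for nm,(x,y),z in [('railL',(62,517),.051),('railR',(378,557),.051),('cheekLf',(48,520),.062),('cheekRf',(392,570),.062),('boardL',(78,212),.142),('boardR',(403,252),.142),('cheekLtop',(40,182),.212),('cheekRtop',(428,282),.212),('barF',(324,528),.08)]:
    print(nm,onz("top",*f(x,y),z))
E
```

```text
bar [231 180  19  78 575]
(562.3505859375, 227.1036834716797) (20.372905731201172, 205.88449096679688) 84.00642395019531 mean [0.56238327 0.22701734] dir -6.199293599385535 ends [0.46001106 0.23813725] [0.66468101 0.21590553] len 0.20587383979886142 width area 0.016718781868346962
short [174 181  18  52 384]
(590.7481689453125, 380.13531494140625) (19.471569061279297, 139.39846801757812) 82.1400375366211 mean [0.59035262 0.38028455] dir -7.966550781853023 ends [0.52173916 0.3898867 ] [0.65980418 0.37056512] len 0.13941044823553567 width area 0.016488222992914078
[ 377  176  121  105 8760]
((564.86083984375, -299.47100830078125), (302.0274353027344, 251.5797576904297), 83.50482940673828)
[[ 422.79578 -435.28613]
 [ 672.76074 -463.7447 ]
 [ 706.9259  -163.65588]
 [ 456.96094 -135.19733]]
railL [0.4673588  0.43251642 0.051     ]
railR [0.44396429 0.19939374 0.051     ]
cheekLf [0.46349518 0.4395604  0.062     ]
cheekRf [0.4335472  0.18742351 0.062     ]
boardL [0.67305944 0.41116447 0.142     ]
boardR [0.64948919 0.17996998 0.142     ]
cheekLtop [0.67422877 0.4189242  0.212     ]
cheekRtop [0.61128188 0.15375675 0.212     ]
barF [0.46057724 0.23541718 0.08      ]
```

```bash
cat >> h.py <<'E'
from scipy.spatial.transform import Rotation as Ro
def down(psi_deg,tilt=0):
    p=np.radians(psi_deg); R=np.array([[np.cos(p),np.sin(p),0],[np.sin(p),-np.cos(p),0],[0,0,-1.]]).T.copy()
    R=np.column_stack([[np.cos(p),np.sin(p),0],[np.sin(p),-np.cos(p),0],[0,0,-1.]])
    return Ro.from_matrix(R)*Ro.from_euler('x',tilt,degrees=True)
def plan(pos,R,n=8,vmax=.045,wmax=8.0,calls=1,hold_R=False):
    s=bot.read_state(); p=np.array(s['tool_pos']); Rc=Ro.from_rotvec(s['tcp_rot'])
    print('t',round(s['time'],2),'p',p.round(4),'F',np.round(s['wrist_force'],1),'w',round(s['width']*85.4,1),'q',np.round(s['q'],2))
    w=(Rc.inv()*R).as_rotvec(degrees=True); print('remaining d',(np.array(pos)-p).round(4),'tool',Rc.inv().apply(np.array(pos)-p).round(4),'ang',w.round(2))
    for k in range(calls):
        S=[];A=[]
        for i in range(n):
            left=n*calls-k*n-i
            d=np.array(pos)-p; w=(Rc.inv()*R).as_rotvec(degrees=True)
            d=d/max(left,np.ceil(np.linalg.norm(d)/vmax),1) if np.linalg.norm(d)>0 else d
            w=w/max(left,np.ceil(np.linalg.norm(w)/wmax),1)
            dt=Rc.inv().apply(d).round(3)
            w=w.round(1); S.append(dt.tolist());A.append(w.tolist())
            p=p+Rc.apply(dt); Rc=Rc*Ro.from_rotvec(w,degrees=True)
        print(S);print(A)
    print('pred end',p.round(4),'left',(np.array(pos)-p).round(4))
E
python3 - <<'E'
from h import *
a=cv2.imread("pics/scene0.png")
def poly(P,col):
    for p in P:
        cv2.circle(a,tuple(int(round(v*1)) for v in proj("scene",p)),1,col,-1)
c=np.array([.5738,.2257]);th=np.radians(-6.1);e=np.array([np.cos(th),np.sin(th)]);n=np.array([-e[1],e[0]])
P=[np.r_[c+sx*.115*e+sy*.01*n,z] for sx in(-1,1) for sy in(-1,1) for z in(.03,.08)]
poly(P,(0,0,255))
o=np.array([.582,.303]);t2=np.radians(-5.75);ex=np.array([np.cos(t2),np.sin(t2)]);ey=np.array([-ex[1],ex[0]])
poly([np.r_[o-.127*ex+y*ey,.055] for y in(-.118,0,.118)],(255,0,0))
poly([np.r_[o+.077*ex+y*ey,z] for y in(-.122,.122) for z in(.212,.062)],(255,0,255))
s=np.array([.5649,-.2995]);t3=np.radians(-6.5);ex=np.array([np.cos(t3),np.sin(t3)]);ey=np.array([-ex[1],ex[0]])
poly([np.r_[s+x*ex+y*ey,.009] for x in(-.115,.115) for y in(-.14,.14)],(0,0,255))
poly([np.r_[s-.075*ex+y*ey,.009] for y in(-.115,0,.115)],(255,0,0))
cv2.imwrite("pics/ov1.png",cv2.resize(a[140:480,110:540],(800,632),interpolation=cv2.INTER_CUBIC)[:600])
print("margin",s-.075*ex)
plan([.5738,.2257,.22],down(-6.1),vmax=.045,calls=3)
E
```

```text
margin [ 0.49038211 -0.29100976]
t 0.1 p [ 0.1849 -0.6485  0.2381] F [-0.6  0.9 -0. ] w 85.4 q [-1.33  0.26  1.61 -0.    1.27 -0.04]
remaining d [ 0.3889  0.8742 -0.0181] tool [ 0.6137 -0.734   0.0196] ang [-1.200e-01  2.000e-02  2.202e+01]
[[0.026, -0.031, 0.001], [0.025, -0.031, 0.001], [0.025, -0.031, 0.001], [0.024, -0.032, 0.001], [0.024, -0.032, 0.001], [0.023, -0.032, 0.001], [0.023, -0.033, 0.001], [0.022, -0.033, 0.001]]
[[-0.0, 0.0, 0.9], [-0.0, 0.0, 0.9], [-0.0, 0.0, 0.9], [-0.0, 0.0, 0.9], [-0.0, 0.0, 0.9], [-0.0, 0.0, 0.9], [-0.0, 0.0, 0.9], [-0.0, 0.0, 0.9]]
[[0.021, -0.034, 0.001], [0.021, -0.034, 0.001], [0.02, -0.034, 0.001], [0.02, -0.035, 0.001], [0.019, -0.035, 0.001], [0.019, -0.035, 0.001], [0.018, -0.035, 0.001], [0.018, -0.036, 0.001]]
[[-0.0, 0.0, 0.9], [-0.0, 0.0, 0.9], [-0.0, 0.0, 0.9], [-0.0, 0.0, 0.9], [-0.0, 0.0, 0.9], [-0.0, 0.0, 0.9], [-0.0, 0.0, 0.9], [-0.0, 0.0, 0.9]]
[[0.017, -0.036, 0.0], [0.017, -0.036, 0.001], [0.016, -0.036, 0.0], [0.015, -0.037, 0.001], [0.015, -0.037, 0.0], [0.014, -0.037, 0.001], [0.013, -0.038, 0.0], [0.013, -0.038, 0.001]]
[[-0.0, 0.0, 1.0], [-0.0, 0.0, 0.9], [-0.0, 0.0, 1.0], [-0.0, 0.0, 0.9], [-0.0, 0.0, 1.0], [-0.0, 0.0, 0.9], [-0.1, 0.0, 1.0], [-0.0, 0.0, 0.9]]
pred end [0.5738 0.2261 0.2196] left [ 0.     -0.0004  0.0004]
```

View pics/ov1.png

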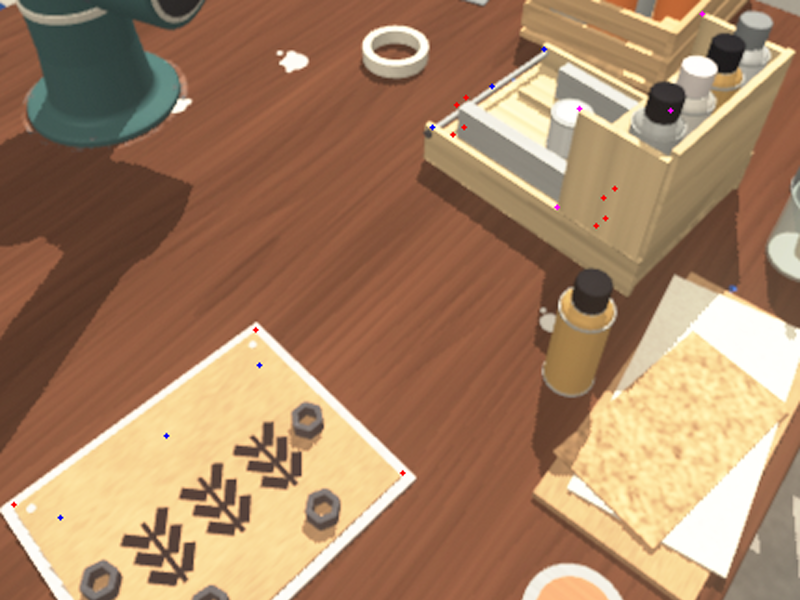

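```bash
python3 - <<'E'
from h import *
a=cv2.imread("pics/scene0.png")
x0,y0,f=335,180,7
b=cv2.resize(a[y0:y0+85,x0:x0+110],None,fx=f,fy=f,interpolation=cv2.INTER_CUBIC)
c=np.array([.5738,.2257]);th=np.radians(-6.1);e=np.array([np.cos(th),np.sin(th)]);n=np.array([-e[1],e[0]])
def line(p,q,col):
    P=[tuple(int(v) for v in ((proj("scene",x)-[x0,y0]+.5)*f)) for x in(p,q)]
    cv2.line(b,P[0],P[1],col,1)
for sy in(-1,1):
    for z in (.03,.08): line(np.r_[c-.115*e+sy*.01*n,z],np.r_[c+.115*e+sy*.01*n,z],(0,0,255))
    line(np.r_[c-.115*e+sy*.01*n,.03],np.r_[c-.115*e+sy*.01*n,.08],(0,0,255))
cv2.imwrite("pics/ov2.png",b)
E
```

```text
(no output)
```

View pics/ov2.png

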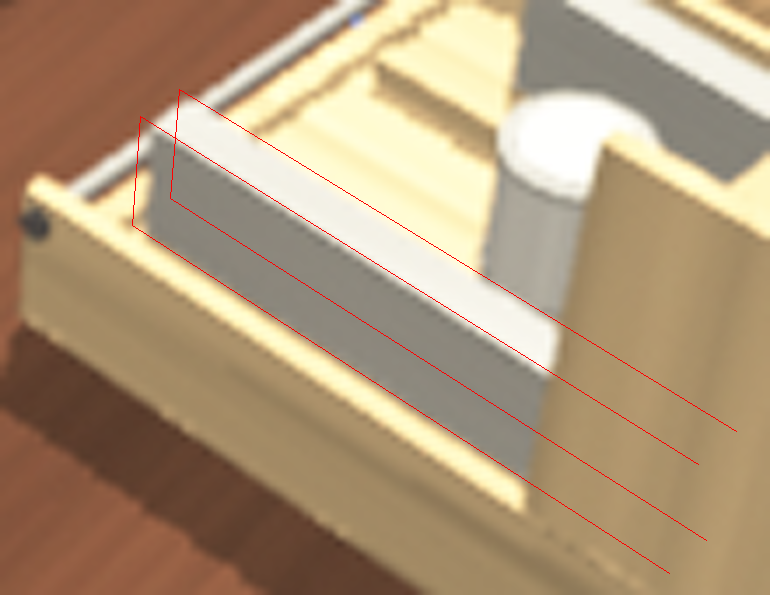

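Call:
arm_command(slide=[[0.026, -0.031, 0.001], [0.025, -0.031, 0.001], [0.025, -0.031, 0.001], [0.024, -0.032, 0.001], [0.024, -0.032, 0.001], [0.023, -0.032, 0.001], [0.023, -0.033, 0.001], [0.022, -0.033, 0.001]], angular=[[0, 0, 0.9], [0, 0, 0.9], [0, 0, 0.9], [0, 0, 0.9], [0, 0, 0.9], [0, 0, 0.9], [0, 0, 0.9], [0, 0, 0.9]], hand=[0.085, 0.085, 0.085, 0.085, 0.085, 0.085, 0.085, 0.085])

```text
time: 0.9
tool_pos: [0.3171, -0.3494, 0.2245]
tcp_rot: [-3.126, -0.217, 0.005]
wrist_force: [1.5, -1.3, 0.5]
width: 0.997
```

Call:
arm_command(slide=[[0.021, -0.034, 0.001], [0.021, -0.034, 0.001], [0.02, -0.034, 0.001], [0.02, -0.035, 0.001], [0.019, -0.035, 0.001], [0.019, -0.035, 0.001], [0.018, -0.035, 0.001], [0.018, -0.036, 0.001]], angular=[[0, 0, 0.9], [0, 0, 0.9], [0, 0, 0.9], [0, 0, 0.9], [0, 0, 0.9], [0, 0, 0.9], [0, 0, 0.9], [0, 0, 0.9]], hand=[0.04, 0.04, 0.04, 0.04, 0.04, 0.04, 0.04, 0.04])

```text
time: 1.7
tool_pos: [0.451, -0.0457, 0.2158]
tcp_rot: [-3.132, -0.008, 0.008]
wrist_force: [-0.3, -0.2, -0.2]
width: 0.467
```

```bash
python3 - <<'E'
from h import *
plan([.575,.2253,.16],down(-6.1),vmax=.045,calls=1)
E
```

```text
t 1.7 p [ 0.451  -0.0457  0.2158] F [-0.3 -0.2 -0.2] w 39.8 q [-0.16 -0.15  2.08  0.01  1.21  1.4 ]
remaining d [ 0.124   0.271  -0.0558] tool [ 0.1257 -0.2698  0.0577] ang [-0.51  0.31  6.41]
[[0.016, -0.034, 0.007], [0.015, -0.034, 0.007], [0.015, -0.034, 0.007], [0.014, -0.034, 0.007], [0.014, -0.035, 0.007], [0.013, -0.035, 0.007], [0.013, -0.035, 0.007], [0.012, -0.035, 0.008]]
[[-0.1, 0.0, 0.8], [-0.1, 0.0, 0.8], [-0.1, 0.1, 0.8], [-0.0, 0.0, 0.8], [-0.1, 0.1, 0.8], [-0.0, 0.0, 0.8], [-0.1, 0.1, 0.8], [-0.0, 0.0, 0.8]]
pred end [0.5748 0.2256 0.1596] left [ 0.0002 -0.0003  0.0004]
```

Call:
arm_command(slide=[[0.016, -0.034, 0.007], [0.015, -0.034, 0.007], [0.015, -0.034, 0.007], [0.014, -0.034, 0.007], [0.014, -0.035, 0.007], [0.013, -0.035, 0.007], [0.013, -0.035, 0.007], [0.012, -0.035, 0.008]], angular=[[-0.1, 0.0, 0.8], [-0.1, 0.0, 0.8], [-0.1, 0.1, 0.8], [0, 0.0, 0.8], [-0.1, 0.1, 0.8], [0, 0.0, 0.8], [-0.1, 0.1, 0.8], [0, 0.0, 0.8]], hand=[0.038, 0.038, 0.038, 0.038, 0.038, 0.038, 0.038, 0.038])

```text
time: 2.5
tool_pos: [0.5768, 0.2385, 0.1556]
tcp_rot: [3.135, -0.169, -0.001]
wrist_force: [1.0, -0.2, 0.4]
width: 0.445
```

```bash
python3 - <<'E'
from h import *
for n in("top","scene"):
    cv2.imwrite(f"pics/{n}1.png",bot.read_camera(n)[:,:,::-1])
a=cv2.imread("pics/top1.png")[100:300,130:330];b=cv2.imread("pics/scene1.png")[80:280,320:520]
cv2.imwrite("pics/d1.png",cv2.resize(np.hstack([a,b]),(800,400),interpolation=cv2.INTER_CUBIC))
plan([.575,.2253,.11],down(-6.1),vmax=.045,calls=1)
E
```

```text
t 2.6 p [0.5768 0.2406 0.1541] F [-0.9 -0.8  0.4] w 38.3 q [ 0.36  0.24  1.8  -0.    1.11  2.03]
remaining d [-0.0018 -0.0153 -0.0441] tool [-0.0001  0.0154  0.0442] ang [0.08 0.11 0.1 ]
[[-0.0, 0.002, 0.006], [-0.0, 0.002, 0.005], [-0.0, 0.002, 0.006], [-0.0, 0.002, 0.005], [-0.0, 0.002, 0.006], [-0.0, 0.002, 0.005], [-0.0, 0.002, 0.006], [-0.0, 0.001, 0.005]]
[[0.0, 0.0, 0.0], [0.0, 0.0, 0.0], [0.0, 0.0, 0.0], [0.0, 0.0, 0.0], [0.0, 0.0, 0.0], [0.0, 0.0, 0.0], [0.0, 0.1, 0.0], [0.1, 0.0, 0.1]]
pred end [0.5751 0.2257 0.1102] left [-0.0001 -0.0004 -0.0002]
```

View pics/d1.png

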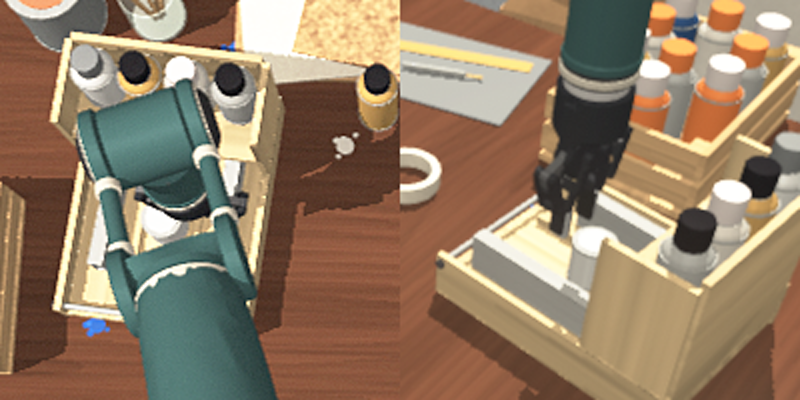

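Call:
arm_command(slide=[[0, 0.002, 0.006], [0, 0.002, 0.005], [0, 0.002, 0.006], [0, 0.002, 0.005], [0, 0.002, 0.006], [0, 0.002, 0.005], [0, 0.001, 0.004], [0, 0.0, 0.002]], angular=[[0, 0, 0], [0, 0, 0], [0, 0, 0], [0, 0, 0], [0, 0, 0], [0, 0, 0], [0, 0, 0], [0, 0, 0]], hand=[0.036, 0.036, 0.036, 0.036, 0.036, 0.036, 0.036, 0.036])

```text
time: 3.4
tool_pos: [0.5729, 0.2216, 0.1112]
tcp_rot: [3.133, -0.169, -0.008]
wrist_force: [0.7, -0.7, -1.1]
width: 0.42
```

```bash
python3 - <<'E'
from h import *
for n in("top","scene"):
    cv2.imwrite(f"pics/{n}2.png",bot.read_camera(n)[:,:,::-1])
a=cv2.imread("pics/top2.png")[130:280,150:300];b=cv2.imread("pics/scene2.png")[130:280,350:500]
cv2.imwrite("pics/d2.png",cv2.resize(np.hstack([a,b]),(800,400),interpolation=cv2.INTER_CUBIC))
plan([.575,.2253,.058],down(-6.1),vmax=.045,calls=1)
E
```

```text
t 3.5 p [0.5729 0.2219 0.1113] F [ 0.1 -0.1  0.3] w 36.5 q [ 0.33  0.26  1.85 -0.    1.03  2.01]
remaining d [ 0.0021  0.0034 -0.0533] tool [ 0.002  -0.0038  0.0533] ang [ 0.23  0.27 -0.05]
[[0.0, -0.0, 0.007], [0.0, -0.001, 0.007], [0.0, -0.0, 0.007], [0.0, -0.001, 0.006], [0.0, -0.0, 0.007], [0.001, -0.001, 0.006], [0.0, -0.0, 0.007], [0.001, -0.001, 0.006]]
[[0.0, 0.0, -0.0], [0.0, 0.0, -0.0], [0.0, 0.0, -0.0], [0.0, 0.1, -0.0], [0.1, 0.0, -0.0], [0.0, 0.1, -0.0], [0.1, 0.0, -0.0], [0.0, 0.1, -0.1]]
pred end [0.5751 0.2255 0.0583] left [-0.0001 -0.0002 -0.0003]
```

View pics/d2.png

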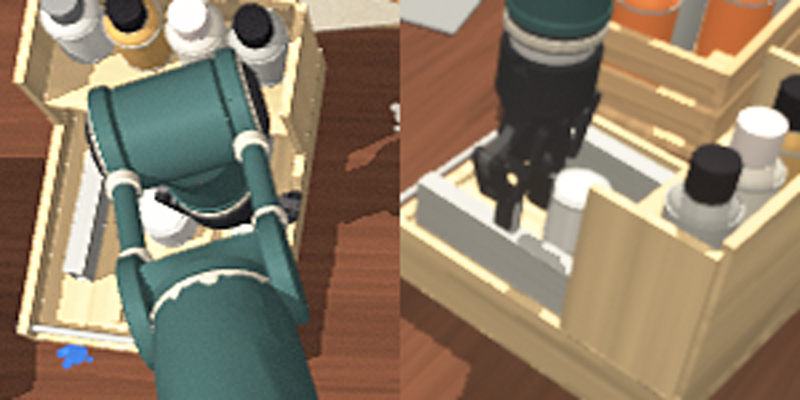

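Call:
arm_command(slide=[[0.001, -0.002, 0.003], [0.001, -0.001, 0.006], [0, -0.001, 0.007], [0, 0, 0.007], [0, 0, 0.007], [0, 0, 0.006], [0, 0, 0.005], [0, 0, 0.002]], angular=[[0, 0, 0], [0.1, 0.1, 0], [0, 0, 0], [0.1, 0.1, 0], [0, 0, 0], [0, 0.1, 0], [0, 0, 0], [0, 0, 0]], hand=[0.036, 0.036, 0.036, 0.036, 0.036, 0.036, 0.036, 0.036])

```text
time: 4.3
tool_pos: [0.5758, 0.2269, 0.0648]
tcp_rot: [-3.137, 0.167, -0.003]
wrist_force: [-0.6, -0.1, -0.3]
width: 0.423
```

```bash
python3 - <<'E'
from h import *
for n in("top","scene"):
    cv2.imwrite(f"pics/{n}3.png",bot.read_camera(n)[:,:,::-1])
a=cv2.imread("pics/top3.png")[130:280,150:300];b=cv2.imread("pics/scene3.png")[130:280,350:500]
cv2.imwrite("pics/d3.png",cv2.resize(np.hstack([a,b]),(800,400),interpolation=cv2.INTER_CUBIC))
plan([.575,.2253,.058],down(-6.1),vmax=.045,calls=1)
E
```

```text
t 4.4 p [0.5759 0.2269 0.0651] F [ 0.4  0.3 -0.9] w 35.9 q [ 0.34  0.32  1.88 -0.    0.94  2.01]
remaining d [-0.0009 -0.0016 -0.0071] tool [-0.0007  0.0017  0.0071] ang [-0.02 -0.1   0.  ]
[[-0.0, 0.0, 0.001], [-0.0, 0.0, 0.001], [-0.0, 0.0, 0.001], [-0.0, 0.0, 0.001], [-0.0, 0.0, 0.001], [-0.0, 0.001, 0.001], [-0.0, 0.0, 0.001], [-0.001, 0.001, 0.0]]
[[-0.0, -0.0, 0.0], [-0.0, -0.0, 0.0], [-0.0, -0.0, 0.0], [-0.0, -0.0, 0.0], [-0.0, -0.0, 0.0], [-0.0, -0.0, 0.0], [-0.0, -0.1, 0.0], [-0.0, -0.0, 0.0]]
pred end [0.5747 0.225  0.0581] left [ 0.0003  0.0003 -0.0001]
```

View pics/d3.png

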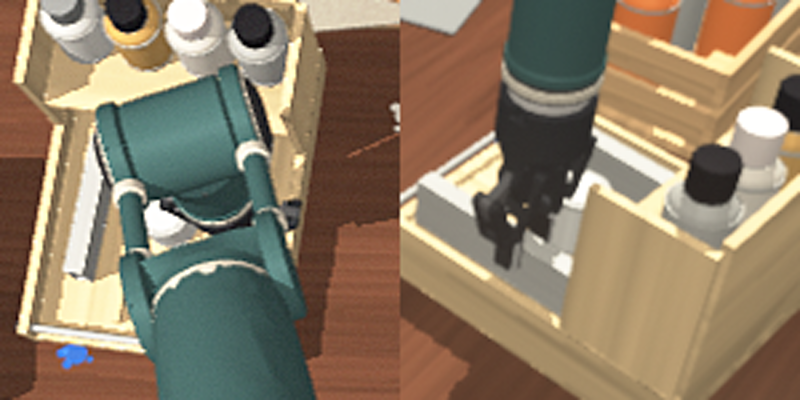

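Call:
arm_command(slide=[[0, 0.001, 0.003], [0, 0.0, 0.002], [0, 0, 0.001], [0, 0, 0], [0, 0, 0], [0, 0, 0], [0, 0, 0], [0, 0, 0]], angular=[[0, 0, 0], [0, 0, 0], [0, 0, 0], [0, 0, 0], [0, 0, 0], [0, 0, 0], [0, 0, 0], [0, 0, 0]], hand=[0.036, 0.036, 0.03, 0.026, 0.02, 0.015, 0.01, 0.01], squeeze=70)

```text
time: 5.2
tool_pos: [0.5768, 0.2257, 0.06]
tcp_rot: [-3.137, 0.167, -0.006]
wrist_force: [0.5, 0.7, -0.0]
width: 0.219
```

```bash
python3 - <<'E'
from h import *
plan([.575,.2253,.097],down(-6.1),vmax=.045,calls=1)
E
```

```text
t 5.2 p [0.5768 0.2257 0.06  ] F [ 0.5  0.7 -0. ] w 18.7 q [ 0.33  0.32  1.88 -0.    0.93  2.01]
remaining d [-0.0018 -0.0004  0.037 ] tool [-0.0016  0.0005 -0.037 ] ang [-0.05 -0.23 -0.  ]
[[-0.0, 0.0, -0.005], [-0.0, 0.0, -0.005], [-0.0, 0.0, -0.005], [-0.0, 0.0, -0.004], [-0.0, 0.0, -0.005], [-0.001, 0.0, -0.004], [-0.0, 0.0, -0.004], [-0.001, 0.001, -0.005]]
[[-0.0, -0.0, -0.0], [-0.0, -0.0, -0.0], [-0.0, -0.0, -0.0], [-0.0, -0.0, -0.0], [-0.0, -0.1, -0.0], [-0.0, -0.0, -0.0], [-0.0, -0.1, -0.0], [-0.0, -0.0, -0.0]]
pred end [0.5746 0.2249 0.097 ] left [ 0.0004  0.0004 -0.    ]
```

Call:
arm_command(slide=[[0, 0, -0.003], [0, 0, -0.005], [0, 0, -0.005], [0, 0, -0.005], [0, 0, -0.005], [0, 0, -0.005], [0, 0, -0.003], [0, 0, -0.002]], angular=[[0, 0, 0], [0, 0, 0], [0, 0, 0], [0, 0, 0], [0, 0, 0], [0, 0, 0], [0, 0, 0], [0, 0, 0]], hand=[0.01, 0.01, 0.01, 0.01, 0.01, 0.01, 0.01, 0.01])

```text
time: 6.0
tool_pos: [0.5743, 0.2252, 0.0931]
tcp_rot: [3.136, -0.167, -0.001]
wrist_force: [-0.4, 0.9, -3.7]
width: 0.219
```

```bash
python3 - <<'E'
from h import *
for n in("top","scene"):
    cv2.imwrite(f"pics/{n}4.png",bot.read_camera(n)[:,:,::-1])
a=cv2.imread("pics/top4.png")[130:280,150:300];b=cv2.imread("pics/scene4.png")[130:280,330:480]
cv2.imwrite("pics/d4.png",cv2.resize(np.hstack([a,b]),(800,400),interpolation=cv2.INTER_CUBIC))
s=bot.read_state();p=s['tool_pos'];e=np.array([np.cos(np.radians(-6)),np.sin(np.radians(-6)),0])
plan(np.r_[(p-.15*e)[:2],.097],down(-6.0),calls=1)
E
```

```text
t 6.1 p [0.5745 0.2253 0.0932] F [-0.7  0.4 -3.9] w 18.8 q [ 0.33  0.28  1.87 -0.    0.99  2.01]
remaining d [-0.1492  0.0157  0.0038] tool [-0.15    0.0003 -0.0037] ang [ 0.04  0.02 -0.1 ]
[[-0.019, 0.0, -0.0], [-0.019, 0.0, -0.001], [-0.019, 0.0, -0.0], [-0.019, 0.0, -0.001], [-0.019, 0.0, -0.0], [-0.018, 0.0, -0.001], [-0.019, 0.0, -0.0], [-0.018, 0.0, -0.001]]
[[0.0, 0.0, -0.0], [0.0, 0.0, -0.0], [0.0, 0.0, -0.0], [0.0, 0.0, -0.0], [0.0, 0.0, -0.0], [0.0, 0.0, -0.0], [0.0, 0.0, -0.1], [0.0, 0.0, -0.0]]
pred end [0.4253 0.2412 0.0973] left [-0.     -0.0002 -0.0003]
```

View pics/d4.png

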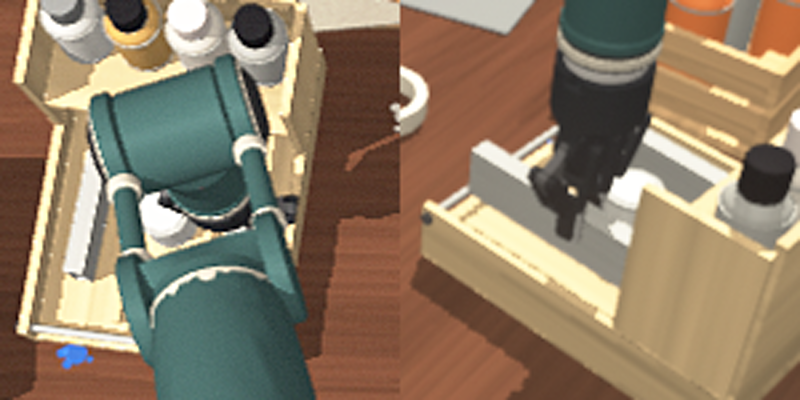

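Call:
arm_command(slide=[[-0.003, 0, -0.002], [-0.008, 0, -0.001], [-0.012, 0, -0.001], [-0.015, 0, 0], [-0.015, 0, 0], [-0.015, 0, 0], [-0.015, 0, 0], [-0.015, 0, 0]], angular=[[0, 0, 0], [0, 0, 0], [0, 0, 0], [0, 0, 0], [0, 0, 0], [0, 0, 0], [0, 0, 0], [0, 0, 0]], hand=[0.01, 0.01, 0.01, 0.01, 0.01, 0.01, 0.01, 0.01])

```text
time: 6.9
tool_pos: [0.4672, 0.2358, 0.0963]
tcp_rot: [3.136, -0.168, -0.006]
wrist_force: [0.1, 0.7, -4.1]
width: 0.223
```

```bash
python3 - <<'E'
from h import *
plan(np.r_[.326,.2515,.105],down(-6.0),calls=1)
E
```

```text
t 6.9 p [0.4672 0.2358 0.0963] F [ 0.1  0.7 -4.1] w 19.0 q [0.42 0.12 2.06 0.   0.97 2.1 ]
remaining d [-0.1412  0.0157  0.0087] tool [-0.1421 -0.0005 -0.0082] ang [ 0.1   0.21 -0.13]
[[-0.018, -0.0, -0.001], [-0.018, -0.0, -0.001], [-0.018, -0.0, -0.001], [-0.018, -0.0, -0.001], [-0.018, -0.0, -0.001], [-0.017, -0.0, -0.001], [-0.018, -0.0, -0.001], [-0.017, -0.0, -0.001]]
[[0.0, 0.0, -0.0], [0.0, 0.0, -0.0], [0.0, 0.0, -0.0], [0.0, 0.0, -0.0], [0.0, 0.1, -0.0], [0.0, 0.0, -0.0], [0.0, 0.1, -0.1], [0.1, 0.0, -0.0]]
pred end [0.326  0.251  0.1047] left [-0.      0.0005  0.0003]
```

Call:
arm_command(slide=[[-0.018, 0, -0.001], [-0.018, 0, -0.001], [-0.018, 0, -0.001], [-0.018, 0, -0.001], [-0.017, 0, -0.001], [-0.016, 0, -0.001], [-0.014, 0, -0.001], [-0.01, 0, -0.001]], angular=[[0, 0, 0], [0, 0.1, 0], [0, 0, 0], [0, 0.1, 0], [0, 0, 0], [0, 0, 0], [0, 0, 0], [0, 0, 0]], hand=[0.01, 0.01, 0.01, 0.01, 0.01, 0.01, 0.01, 0.01])

```text
time: 7.7
tool_pos: [0.3233, 0.2488, 0.1038]
tcp_rot: [3.135, -0.164, -0.004]
wrist_force: [-0.3, -0.5, -3.5]
width: 0.22
```

```bash
python3 - <<'E'
from h import *
for n in("top","scene"):
    cv2.imwrite(f"pics/{n}5.png",bot.read_camera(n)[:,:,::-1])
a=cv2.imread("pics/top5.png")[130:430,150:450];b=cv2.imread("pics/scene5.png")[80:380,200:500]
cv2.imwrite("pics/d5.png",cv2.resize(np.hstack([a,b]),(800,400),interpolation=cv2.INTER_CUBIC))
plan(np.r_[.44,.02,.16],down(90),calls=2)
E
```

```text
t 7.8 p [0.3234 0.2488 0.1037] F [ 0.  -0.5 -3.6] w 19.1 q [ 0.6  -0.12  2.28 -0.    0.98  2.27]
remaining d [ 0.1166 -0.2288  0.0563] tool [ 0.1396  0.2156 -0.0561] ang [-1.000e-02  2.200e-01 -9.596e+01]
[[0.009, 0.013, -0.004], [0.007, 0.014, -0.003], [0.006, 0.015, -0.004], [0.004, 0.016, -0.003], [0.002, 0.016, -0.004], [0.001, 0.016, -0.003], [-0.001, 0.016, -0.004], [-0.003, 0.016, -0.003]]
[[-0.0, 0.0, -6.0], [-0.0, 0.0, -6.0], [-0.0, 0.0, -6.0], [-0.0, 0.0, -6.0], [-0.0, 0.0, -6.0], [-0.0, 0.0, -6.0], [-0.0, 0.0, -6.0], [-0.0, 0.0, -6.0]]
[[-0.004, 0.016, -0.004], [-0.006, 0.015, -0.003], [-0.007, 0.014, -0.004], [-0.009, 0.013, -0.003], [-0.01, 0.013, -0.004], [-0.011, 0.011, -0.003], [-0.012, 0.01, -0.004], [-0.014, 0.009, -0.003]]
[[-0.0, 0.0, -6.0], [-0.0, 0.0, -6.0], [-0.0, 0.0, -6.0], [-0.0, 0.0, -6.0], [-0.0, 0.0, -6.0], [-0.0, 0.0, -6.0], [-0.1, 0.1, -6.0], [-0.0, 0.0, -6.0]]
pred end [0.4399 0.0199 0.1599] left [0.0001 0.0001 0.0001]
```

View pics/d5.png

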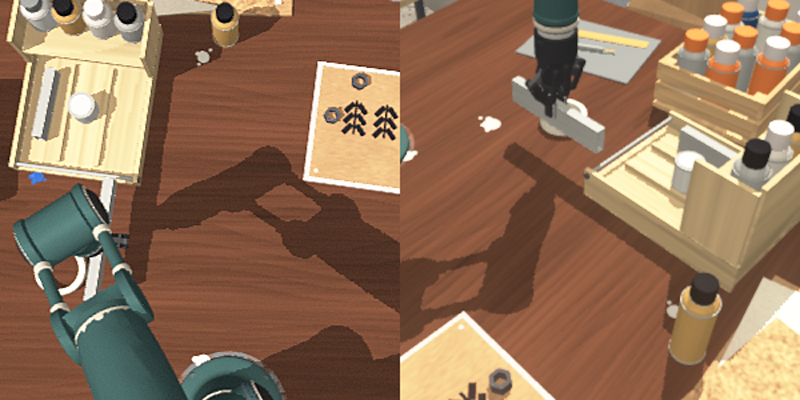

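```bash
python3 - <<'E'
from h import *
plan(np.r_[.37,.13,.16],down(0),calls=1)
E
```

```text
t 7.8 p [0.3234 0.2488 0.1037] F [ 0.  -0.5 -3.6] w 19.1 q [ 0.6  -0.12  2.28 -0.    0.98  2.27]
remaining d [ 0.0466 -0.1188  0.0563] tool [ 0.0586  0.1134 -0.0561] ang [ 0.13  0.14 -5.96]
[[0.007, 0.014, -0.007], [0.007, 0.014, -0.007], [0.007, 0.014, -0.007], [0.007, 0.015, -0.007], [0.007, 0.015, -0.007], [0.006, 0.015, -0.007], [0.006, 0.014, -0.007], [0.006, 0.015, -0.007]]
[[0.0, 0.0, -0.7], [0.0, 0.0, -0.8], [0.0, 0.0, -0.7], [0.0, 0.0, -0.8], [0.0, 0.0, -0.7], [0.0, 0.0, -0.8], [0.1, 0.1, -0.7], [0.0, 0.0, -0.8]]
pred end [0.3696 0.1299 0.1599] left [0.0004 0.0001 0.0001]
```

Call:
arm_command(slide=[[0, 0.008, -0.009], [0, 0.014, -0.01], [0, 0.017, -0.01], [0.004, 0.018, -0.008], [0.01, 0.018, -0.007], [0.012, 0.018, -0.006], [0.012, 0.016, -0.004], [0.01, 0.014, -0.003]], angular=[[0, 0, 0], [0, 0, 0], [0, 0, 0], [0, 0, -1], [0, 0, -2], [0, 0, -3], [0, 0, -4], [0, 0, -5]], hand=[0.01, 0.01, 0.01, 0.01, 0.01, 0.01, 0.01, 0.01])

```text
time: 8.6
tool_pos: [0.3697, 0.1192, 0.1692]
tcp_rot: [3.127, 0.266, 0.008]
wrist_force: [0.2, 0.2, -4.6]
width: 0.224
```

```bash
python3 - <<'E'
from h import *
plan(np.r_[.445,.02,.14],down(90),calls=2)
E
```

```text
t 8.6 p [0.3697 0.1192 0.1692] F [ 0.2  0.2 -4.6] w 19.1 q [ 0.25 -0.25  2.25 -0.    1.13  1.65]
remaining d [ 0.0753 -0.0992 -0.0292] tool [0.0573 0.1103 0.0298] ang [  0.37  -0.1  -80.28]
[[0.004, 0.007, 0.002], [0.003, 0.007, 0.002], [0.002, 0.007, 0.002], [0.002, 0.008, 0.002], [0.001, 0.008, 0.002], [0.0, 0.008, 0.002], [-0.0, 0.008, 0.002], [-0.001, 0.008, 0.002]]
[[0.0, -0.0, -5.0], [0.0, -0.0, -5.0], [0.0, -0.0, -5.0], [0.0, -0.0, -5.0], [0.0, -0.0, -5.0], [0.0, -0.0, -5.0], [0.0, -0.0, -5.0], [0.0, 0.0, -5.0]]
[[-0.002, 0.007, 0.002], [-0.002, 0.007, 0.002], [-0.003, 0.007, 0.002], [-0.004, 0.007, 0.002], [-0.004, 0.007, 0.001], [-0.005, 0.006, 0.002], [-0.005, 0.005, 0.001], [-0.006, 0.006, 0.002]]
[[0.0, 0.0, -5.0], [0.1, 0.0, -5.0], [0.0, 0.0, -5.0], [0.1, 0.0, -5.1], [0.0, 0.0, -5.0], [0.0, 0.0, -5.1], [0.1, 0.0, -5.0], [0.0, 0.0, -5.1]]
pred end [0.4454 0.0196 0.1397] left [-0.0004  0.0004  0.0003]
```

Call:
arm_command(slide=[[0.004, 0.008, 0.001], [0.004, 0.008, 0.001], [0.003, 0.008, 0.001], [0.002, 0.008, 0.002], [0.001, 0.008, 0.002], [0.0, 0.008, 0.002], [0, 0.008, 0.002], [-0.001, 0.008, 0.002]], angular=[[0, 0, -5], [0, 0, -5], [0, 0, -5], [0, 0, -5], [0, 0, -5], [0, 0, -5], [0, 0, -5], [0, 0, -5]], hand=[0.01, 0.01, 0.01, 0.01, 0.01, 0.01, 0.01, 0.01])

```text
time: 9.4
tool_pos: [0.4212, 0.0568, 0.1649]
tcp_rot: [2.826, 1.344, 0.021]
wrist_force: [0.4, 0.1, -3.6]
width: 0.22
```

Call:
arm_command(slide=[[-0.002, 0.007, 0.002], [-0.002, 0.007, 0.002], [-0.003, 0.007, 0.002], [-0.004, 0.007, 0.002], [-0.004, 0.007, 0.001], [-0.004, 0.006, 0.002], [-0.003, 0.004, 0.001], [-0.002, 0.002, 0.001]], angular=[[0, 0, -5], [0, 0, -5], [0, 0, -5], [0, 0, -5], [0, 0, -5], [0, 0, -4], [0, 0, -3], [0, 0, -2]], hand=[0.01, 0.01, 0.01, 0.01, 0.01, 0.01, 0.01, 0.01])

```text
time: 10.2
tool_pos: [0.4618, 0.0053, 0.1585]
tcp_rot: [2.281, 2.127, 0.016]
wrist_force: [0.5, -0.9, -4.8]
width: 0.222
```

```bash
python3 - <<'E'
from h import *
plan(np.r_[.40,.02,.12],down(90,-45),calls=1)
E
```

```text
t 10.2 p [0.4618 0.0053 0.1585] F [ 0.5 -0.9 -4.8] w 19.0 q [-0.04 -0.09  2.15 -0.01  1.07  0.04]
remaining d [-0.0618  0.0147 -0.0385] tool [ 0.0106 -0.0636  0.0369] ang [-43.66   2.03  -3.6 ]
[[0.001, -0.008, 0.005], [0.001, -0.008, 0.004], [0.002, -0.009, 0.003], [0.002, -0.009, 0.002], [0.001, -0.009, 0.001], [0.002, -0.009, 0.001], [0.002, -0.009, -0.001], [0.001, -0.009, -0.001]]
[[-5.5, 0.3, -0.4], [-5.5, 0.3, -0.5], [-5.4, 0.2, -0.5], [-5.5, 0.2, -0.4], [-5.4, 0.3, -0.5], [-5.5, 0.2, -0.4], [-5.4, 0.3, -0.5], [-5.5, 0.2, -0.4]]
pred end [0.4    0.0198 0.12  ] left [ 0.      0.0002 -0.    ]
```

```bash
python3 - <<'E'
from h import *
plan(np.r_[.46,.015,.11],down(90,48),calls=1)
E
```

```text
t 10.2 p [0.4618 0.0053 0.1585] F [ 0.5 -0.9 -4.8] w 19.0 q [-0.04 -0.09  2.15 -0.01  1.07  0.04]
remaining d [-0.0018  0.0097 -0.0485] tool [ 0.0099 -0.0036  0.0483] ang [49.3  -1.22 -3.98]
[[0.001, -0.0, 0.006], [0.001, 0.0, 0.006], [0.001, 0.001, 0.006], [0.001, 0.001, 0.006], [0.002, 0.002, 0.006], [0.001, 0.003, 0.005], [0.002, 0.003, 0.005], [0.001, 0.004, 0.005]]
[[6.2, -0.2, -0.5], [6.2, -0.1, -0.5], [6.1, -0.2, -0.5], [6.2, -0.1, -0.5], [6.1, -0.2, -0.5], [6.2, -0.1, -0.5], [6.1, -0.2, -0.5], [6.2, -0.1, -0.5]]
pred end [0.4596 0.0149 0.11  ] left [0.0004 0.0001 0.    ]
```

Call:
arm_command(slide=[[0.001, 0, 0.006], [0.001, 0, 0.006], [0.001, 0.001, 0.006], [0.001, 0.001, 0.006], [0.002, 0.002, 0.006], [0.001, 0.003, 0.005], [0.002, 0.003, 0.003], [0.001, 0.002, 0.002]], angular=[[6.2, -0.2, -0.5], [6.2, -0.1, -0.5], [6.1, -0.2, -0.5], [6.2, -0.1, -0.5], [6.1, -0.2, -0.5], [6.2, -0.1, -0.5], [4, -0.2, -0.5], [2, -0.1, -0.3]], hand=[0.01, 0.01, 0.01, 0.01, 0.01, 0.01, 0.01, 0.01])

```text
time: 11.0
tool_pos: [0.473, 0.0059, 0.1198]
tcp_rot: [-1.803, -1.788, 0.688]
wrist_force: [0.6, -0.6, -4.4]
width: 0.221
```

```bash
python3 - <<'E'
from h import *
for n in("top","scene"):
    cv2.imwrite(f"pics/{n}6.png",bot.read_camera(n)[:,:,::-1])
a=cv2.imread("pics/top6.png")[130:430,150:450];b=cv2.imread("pics/scene6.png")[100:400,160:460]
cv2.imwrite("pics/d6.png",cv2.resize(np.hstack([a,b]),(800,400),interpolation=cv2.INTER_CUBIC))
plan(np.r_[.46,.015,.06],down(90,48),calls=1)
E
```

```text
t 11.1 p [0.4725 0.0059 0.1193] F [-0.7  0.5 -3.5] w 19.0 q [-0.03  0.49  1.71 -0.02  1.68 -0.02]
remaining d [-0.0125  0.0091 -0.0593] tool [0.0092 0.0303 0.0525] ang [ 6.12 -0.17 -0.43]
[[0.001, 0.004, 0.007], [0.001, 0.004, 0.006], [0.001, 0.004, 0.006], [0.001, 0.004, 0.007], [0.001, 0.004, 0.006], [0.001, 0.004, 0.006], [0.002, 0.004, 0.007], [0.001, 0.005, 0.006]]
[[0.8, -0.0, -0.1], [0.8, -0.0, -0.0], [0.8, -0.0, -0.1], [0.7, -0.0, -0.0], [0.8, -0.0, -0.1], [0.7, -0.1, -0.0], [0.8, -0.0, -0.1], [0.7, -0.1, -0.0]]
pred end [0.4602 0.0149 0.0598] left [-0.0002  0.0001  0.0002]
```

View pics/d6.png

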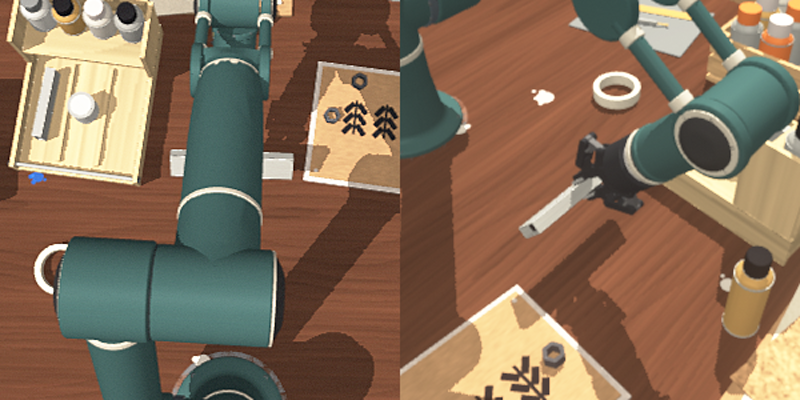

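```bash
python3 - <<'E'
from h import *
plan(np.r_[.465,.02,.032],down(90,45),calls=2)
E
```

```text
t 11.1 p [0.4725 0.0059 0.1193] F [-0.7  0.5 -3.5] w 19.0 q [-0.03  0.49  1.71 -0.02  1.68 -0.02]
remaining d [-0.0075  0.0141 -0.0873] tool [0.0143 0.0526 0.07  ] ang [ 3.12 -0.16 -0.43]
[[0.001, 0.003, 0.004], [0.001, 0.003, 0.004], [0.001, 0.003, 0.004], [0.001, 0.003, 0.004], [0.001, 0.003, 0.004], [0.001, 0.004, 0.004], [0.001, 0.003, 0.005], [0.001, 0.004, 0.004]]
[[0.2, -0.0, -0.0], [0.2, -0.0, -0.0], [0.2, -0.0, -0.0], [0.2, -0.0, -0.0], [0.2, -0.0, -0.0], [0.2, -0.0, -0.0], [0.2, -0.0, -0.0], [0.2, -0.0, -0.0]]
[[0.001, 0.004, 0.004], [0.001, 0.003, 0.005], [0.001, 0.004, 0.004], [0.001, 0.003, 0.005], [0.001, 0.004, 0.004], [0.0, 0.003, 0.005], [0.001, 0.004, 0.004], [0.0, 0.004, 0.005]]
[[0.2, -0.0, -0.1], [0.2, -0.0, -0.0], [0.2, -0.0, -0.1], [0.2, -0.0, -0.0], [0.2, -0.0, -0.1], [0.2, -0.1, -0.0], [0.2, -0.0, -0.1], [0.1, -0.1, -0.0]]
pred end [0.465  0.0198 0.0314] left [-0.      0.0002  0.0006]
```

Call:
arm_command(slide=[[0.002, 0.004, 0.006], [0.002, 0.004, 0.006], [0.002, 0.004, 0.006], [0.002, 0.005, 0.006], [0.002, 0.005, 0.006], [0.002, 0.005, 0.006], [0.001, 0.004, 0.005], [0.001, 0.003, 0.003]], angular=[[0.3, 0, 0], [0.3, 0, 0], [0.3, 0, 0], [0.3, 0, 0], [0.3, 0, 0], [0.3, 0, 0], [0.3, 0, 0], [0.3, 0, 0]], hand=[0.01, 0.01, 0.01, 0.01, 0.01, 0.01, 0.01, 0.01])

```text
time: 11.9
tool_pos: [0.4694, 0.0197, 0.0618]
tcp_rot: [-1.782, -1.764, 0.713]
wrist_force: [-1.1, -0.5, -3.1]
width: 0.222
```

```bash
python3 - <<'E'
from h import *
plan(np.r_[.465,.02,.032],down(90,45),calls=1)
E
```

```text
t 11.9 p [0.4694 0.0197 0.0618] F [-1.1 -0.5 -3.1] w 19.0 q [-0.01  0.58  1.71 -0.    1.62  0.  ]
remaining d [-0.0044  0.0003 -0.0298] tool [0.0003 0.0175 0.0245] ang [ 1.16 -0.22 -0.49]
[[0.0, 0.002, 0.003], [0.0, 0.002, 0.003], [0.0, 0.002, 0.003], [0.0, 0.002, 0.003], [0.0, 0.002, 0.003], [0.0, 0.003, 0.003], [0.0, 0.002, 0.003], [0.0, 0.003, 0.003]]
[[0.1, -0.0, -0.1], [0.2, -0.0, -0.1], [0.1, -0.0, -0.0], [0.2, -0.0, -0.1], [0.1, -0.1, -0.0], [0.2, -0.0, -0.1], [0.1, -0.1, -0.0], [0.2, -0.0, -0.1]]
pred end [0.4655 0.0197 0.032 ] left [-0.0005  0.0003 -0.    ]
```

Call:
arm_command(slide=[[0, 0.003, 0.004], [0, 0.003, 0.004], [0, 0.002, 0.004], [0, 0.002, 0.003], [0, 0.002, 0.003], [0, 0.002, 0.002], [0, 0.001, 0.002], [0, 0.001, 0.001]], angular=[[0.1, 0, -0.1], [0.2, 0, 0], [0.1, 0, 0], [0.2, 0, 0], [0.1, 0, 0], [0.2, 0, 0], [0.1, 0, 0], [0, 0, 0]], hand=[0.01, 0.01, 0.01, 0.01, 0.01, 0.01, 0.01, 0.01])

```text
time: 12.7
tool_pos: [0.4647, 0.0197, 0.0313]
tcp_rot: [-1.768, -1.753, 0.727]
wrist_force: [-0.3, -0.6, -3.7]
width: 0.221
```

```bash
python3 - <<'E'
from h import *
plan(np.r_[.465,.02,.032],down(90,45),calls=1)
b=bot.read_camera("scene")[:,:,::-1][170:370,200:440]
cv2.imwrite("pics/d7.png",cv2.resize(b,(720,600),interpolation=cv2.INTER_CUBIC))
E
```

```text
t 12.7 p [0.4647 0.0197 0.0313] F [-0.3 -0.6 -3.7] w 18.9 q [-0.01  0.62  1.72 -0.    1.58  0.  ]
remaining d [0.0003 0.0003 0.0007] tool [ 0.0003 -0.0003 -0.0007] ang [ 0.05 -0.22 -0.38]
[[0.0, -0.0, -0.0], [0.0, -0.0, -0.0], [0.0, -0.0, -0.0], [0.0, -0.0, -0.0], [0.0, -0.0, -0.0], [0.0, -0.0, -0.0], [0.0, -0.0, -0.0], [0.0, -0.0, -0.001]]
[[0.0, -0.0, -0.0], [0.0, -0.0, -0.1], [0.0, -0.0, -0.0], [0.0, -0.0, -0.1], [0.0, -0.1, -0.0], [0.0, -0.0, -0.1], [0.0, -0.1, -0.0], [0.1, -0.0, -0.1]]
pred end [0.4654 0.0197 0.032 ] left [-0.0004  0.0003 -0.    ]
```

View pics/d7.png

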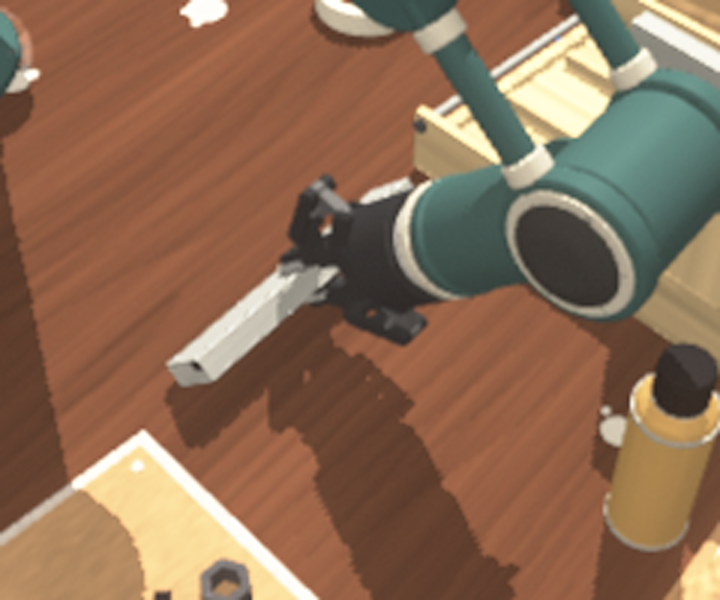

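Call:
arm_command(slide=[[0, 0.001, 0.001], [0, 0.001, 0.001], [0, 0, 0], [0, 0, 0], [0, 0, 0], [0, 0, 0], [0, 0, 0], [0, 0, 0]], angular=[[0, 0, 0], [0, 0, 0], [0, 0, 0], [0, 0, 0], [0, 0, 0], [0, 0, 0], [0, 0, 0], [0, 0, 0]], hand=[0.01, 0.01, 0.01, 0.01, 0.01, 0.01, 0.01, 0.01])

```text
time: 13.55
tool_pos: [0.4651, 0.0196, 0.0289]
tcp_rot: [-1.768, -1.754, 0.726]
wrist_force: [0.3, 0.3, -3.9]
width: 0.22
```

```bash
python3 - <<'E'
from h import *
plan(np.r_[.465,.02,.032],down(90,45),calls=1)
E
```

```text
t 13.55 p [0.4651 0.0196 0.0289] F [ 0.3  0.3 -3.9] w 18.7 q [-0.01  0.63  1.72 -0.    1.58 -0.  ]
remaining d [-0.0001  0.0004  0.0031] tool [ 0.0004 -0.0023 -0.0021] ang [ 0.11 -0.22 -0.37]
[[0.0, -0.0, -0.0], [0.0, -0.0, -0.0], [0.0, -0.0, -0.0], [0.0, -0.0, -0.0], [0.0, -0.001, -0.001], [0.0, -0.0, -0.0], [0.0, -0.001, -0.001], [0.0, -0.0, -0.0]]
[[0.0, -0.0, -0.0], [0.0, -0.0, -0.1], [0.0, -0.0, -0.0], [0.0, -0.0, -0.1], [0.0, -0.1, -0.0], [0.0, -0.0, -0.1], [0.1, -0.1, -0.0], [0.0, -0.0, -0.1]]
pred end [0.4651 0.0196 0.0317] left [-0.0001  0.0004  0.0003]
```

Call:
arm_command(slide=[[0, 0, 0], [0, 0, 0], [0, 0, 0], [0, 0, 0], [0, 0, 0], [0, 0, 0], [0, 0, 0], [0, 0, 0]], angular=[[0, 0, 0], [0, 0, 0], [0, 0, 0], [0, 0, 0], [0, 0, 0], [0, 0, 0], [0, 0, 0], [0, 0, 0]], hand=[0.02, 0.022, 0.024, 0.026, 0.028, 0.03, 0.03, 0.03])

```text
time: 14.35
tool_pos: [0.4656, 0.0196, 0.0306]
tcp_rot: [-1.768, -1.754, 0.727]
wrist_force: [-0.2, -0.1, -0.9]
width: 0.353
```

```bash
python3 - <<'E'
from h import *
plan(np.r_[.465,.02,.032],down(90,45),calls=1)
b=bot.read_camera("scene")[:,:,::-1][170:370,200:440]
cv2.imwrite("pics/d8.png",cv2.resize(b,(720,600),interpolation=cv2.INTER_CUBIC))
E
```

```text
t 14.35 p [0.4656 0.0196 0.0306] F [-0.2 -0.1 -0.9] w 30.1 q [-0.01  0.63  1.72 -0.    1.58  0.  ]
remaining d [-0.0006  0.0004  0.0014] tool [ 0.0003 -0.0015 -0.0006] ang [ 0.1  -0.22 -0.38]
[[0.0, -0.0, -0.0], [0.0, -0.0, -0.0], [0.0, -0.0, -0.0], [0.0, -0.0, -0.0], [0.0, -0.0, -0.0], [0.0, -0.0, -0.0], [0.0, -0.001, -0.0], [0.0, -0.0, -0.001]]
[[0.0, -0.0, -0.0], [0.0, -0.0, -0.1], [0.0, -0.0, -0.0], [0.0, -0.0, -0.1], [0.0, -0.1, -0.0], [0.0, -0.0, -0.1], [0.1, -0.1, -0.0], [0.0, -0.0, -0.1]]
pred end [0.4656 0.0196 0.032 ] left [-0.0006  0.0004  0.    ]
```

View pics/d8.png

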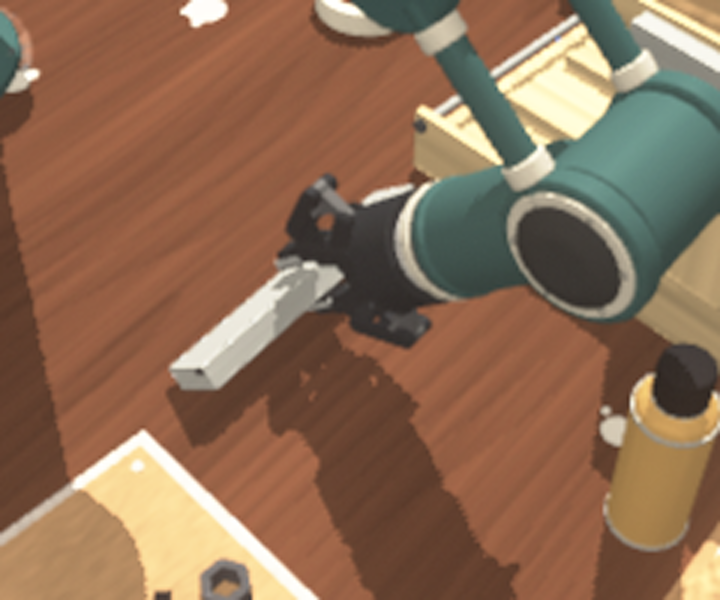

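Call:
arm_command(slide=[[0, 0, -0.004], [0, 0, -0.006], [0, 0, -0.008], [0, 0, -0.008], [0, 0, -0.008], [0, 0, -0.01], [0, 0, -0.01], [0, 0, -0.01]], angular=[[0, 0, 0], [0, 0, 0], [0, 0, 0], [0, 0, 0], [0, 0, 0], [0, 0, 0], [0, 0, 0], [0, 0, 0]], hand=[0.032, 0.032, 0.032, 0.032, 0.032, 0.032, 0.032, 0.032])

```text
time: 15.2
tool_pos: [0.5141, 0.0194, 0.0802]
tcp_rot: [-1.767, -1.753, 0.728]
wrist_force: [-0.6, 0.6, 0.4]
width: 0.377
```

```bash
python3 - <<'E'
from h import *
plan(np.r_[.465,.02,.14],down(87,0),calls=1)
b=bot.read_camera("scene")[:,:,::-1][170:370,200:440]
cv2.imwrite("pics/d9.png",cv2.resize(b,(720,600),interpolation=cv2.INTER_CUBIC))
E
```

```text
t 15.2 p [0.5141 0.0194 0.0802] F [-0.6  0.6  0.4] w 32.2 q [-0.01  0.64  1.58 -0.    1.71 -0.  ]
remaining d [-0.0491  0.0006  0.0598] tool [ 0.0001 -0.077  -0.0076] ang [-44.97   1.12   2.4 ]
[[0.0, -0.01, -0.001], [-0.0, -0.009, -0.002], [-0.0, -0.009, -0.003], [-0.0, -0.009, -0.004], [-0.0, -0.009, -0.004], [-0.0, -0.008, -0.005], [-0.0, -0.007, -0.006], [-0.001, -0.007, -0.007]]
[[-5.6, 0.1, 0.3], [-5.6, 0.1, 0.3], [-5.6, 0.2, 0.3], [-5.6, 0.1, 0.3], [-5.6, 0.2, 0.3], [-5.7, 0.1, 0.3], [-5.6, 0.2, 0.3], [-5.7, 0.1, 0.3]]
pred end [0.4652 0.0199 0.1397] left [-0.0002  0.0001  0.0003]
```

View pics/d9.png

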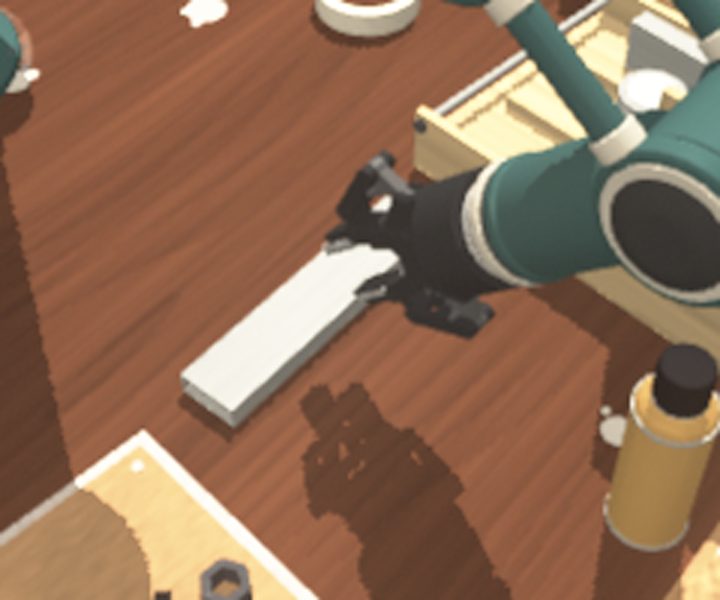

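Call:
arm_command(slide=[[0, -0.008, -0.012], [0, -0.009, -0.014], [0, -0.009, -0.014], [0, -0.009, -0.013], [0, -0.009, -0.013], [0, -0.008, -0.012], [0, -0.007, -0.01], [0, -0.004, -0.006]], angular=[[-4, 0.1, 0.3], [-6, 0.1, 0.3], [-6.5, 0.2, 0.3], [-6.5, 0.1, 0.3], [-6.5, 0.2, 0.3], [-6.5, 0.1, 0.3], [-5.5, 0.2, 0.3], [-2.5, 0, 0]], hand=[0.04, 0.05, 0.06, 0.075, 0.075, 0.075, 0.075, 0.075])

```text
time: 16.05
tool_pos: [0.5055, 0.0203, 0.1946]
tcp_rot: [2.266, 2.158, 0.017]
wrist_force: [-0.3, 1.0, -0.5]
width: 0.876
```

```bash
python3 - <<'E'
from h import *
plan(np.r_[.465,.02,.14],down(90,0),calls=1)
for n in("top","scene"):
    cv2.imwrite(f"pics/{n}10.png",bot.read_camera(n)[:,:,::-1])
b=cv2.imread("pics/scene10.png")[170:370,200:440]; a=cv2.imread("pics/top10.png")[150:350,200:440]
cv2.imwrite("pics/d10.png",cv2.resize(b,(720,600),interpolation=cv2.INTER_CUBIC))
cv2.imwrite("pics/d10t.png",cv2.resize(a,(720,600),interpolation=cv2.INTER_CUBIC))
E
```

```text
t 16.05 p [0.5055 0.0203 0.1946] F [-0.3  1.  -0.5] w 74.9 q [-0.01 -0.03  2.02 -0.    1.14  0.04]
remaining d [-0.0405 -0.0003 -0.0546] tool [-0.0023 -0.0414  0.0539] ang [ 0.92  0.06 -2.78]
[[-0.0, -0.005, 0.007], [-0.0, -0.005, 0.007], [-0.0, -0.005, 0.007], [-0.0, -0.005, 0.007], [-0.0, -0.005, 0.007], [-0.001, -0.005, 0.006], [-0.0, -0.006, 0.007], [-0.0, -0.005, 0.006]]
[[0.1, 0.0, -0.3], [0.1, 0.0, -0.4], [0.1, 0.0, -0.3], [0.1, 0.0, -0.4], [0.1, 0.0, -0.3], [0.1, 0.0, -0.4], [0.2, 0.0, -0.3], [0.1, 0.1, -0.4]]
pred end [0.4651 0.0204 0.1402] left [-0.0001 -0.0004 -0.0002]
```

View pics/d10.png

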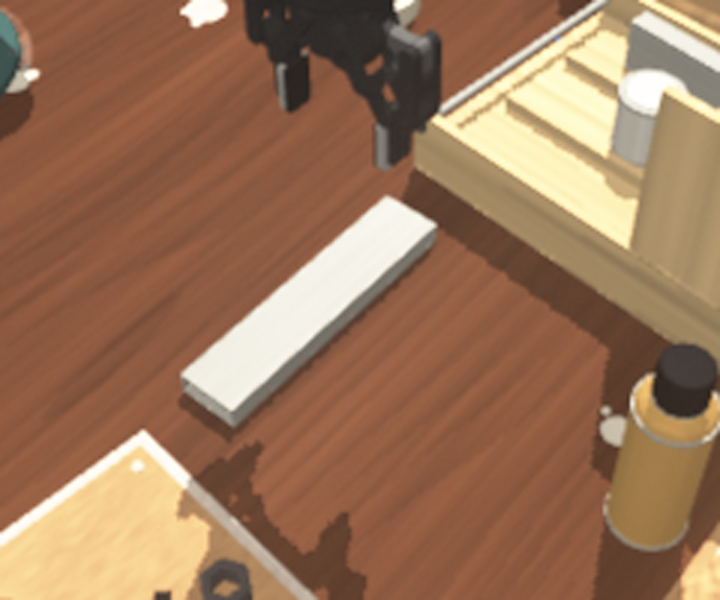

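View pics/d10t.png

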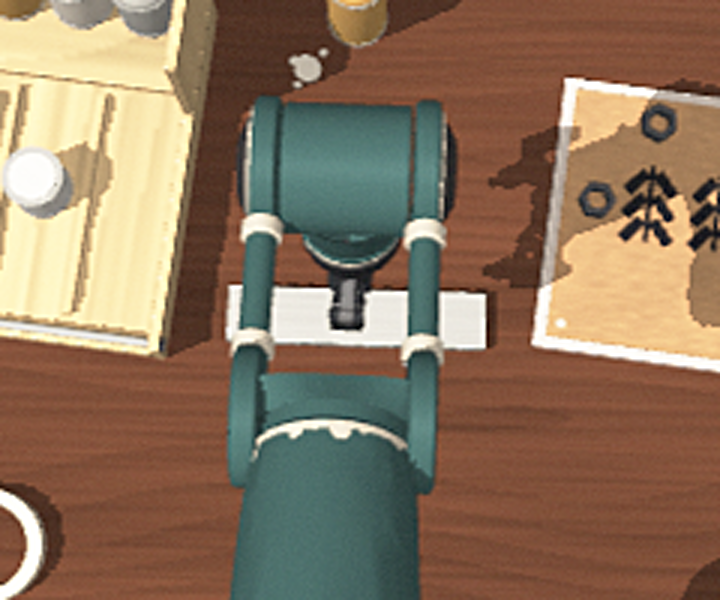

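```bash
python3 - <<'E'
from h import *
def rep(nm,P):
    P=np.array(P);r=cv2.minAreaRect((P*1000).astype(np.float32));print(nm,r,cv2.boxPoints(r).mean(0))
# scene by mask
a=cv2.imread("pics/scene10.png");h=cv2.cvtColor(a,cv2.COLOR_BGR2HSV)
m=((h[...,1]<40)&(h[...,2]>205)).astype(np.uint8)
n,l,s,c=cv2.connectedComponentsWithStats(m,connectivity=4);i=l[270,300];print(i,s[i])
ys,xs=np.nonzero(l==i);rep('scene',[onz("scene",u,v,.02)[:2] for u,v in zip(xs,ys)])
rep('top',[onz("top",x/3+200-.33,y/3+150-.33,.02)[:2] for x,y in [(228,285),(488,293),(487,350),(226,343)]])
E
```

```text
77 [ 261  236   84   71 1742]
scene ((479.0254821777344, 18.955406188964844), (228.94131469726562, 48.44721603393555), 89.587158203125) [479.02548   18.955406]
top ((477.05426025390625, 20.462722778320312), (232.66561889648438, 52.25910568237305), 89.89576721191406) [477.05426   20.462723]
```

```bash
python3 - <<'E'
from h import *
plan(np.r_[.478,.0197,.06],down(89.7,0),calls=2)
E
```

```text
t 16.15 p [0.5055 0.0204 0.1947] F [ 0.4 -0.6  0.6] w 74.9 q [-0.01 -0.03  2.02 -0.    1.14  0.04]
remaining d [-0.0275 -0.0007 -0.1347] tool [-0.0019 -0.0294  0.1343] ang [ 0.83  0.05 -2.47]
[[-0.0, -0.002, 0.008], [-0.0, -0.002, 0.008], [-0.0, -0.002, 0.008], [-0.0, -0.002, 0.008], [-0.0, -0.002, 0.009], [-0.0, -0.002, 0.008], [-0.0, -0.002, 0.009], [-0.0, -0.002, 0.008]]
[[0.1, 0.0, -0.2], [0.0, 0.0, -0.2], [0.1, 0.0, -0.1], [0.0, 0.0, -0.2], [0.1, 0.0, -0.1], [0.0, 0.0, -0.2], [0.1, 0.0, -0.1], [0.0, 0.0, -0.2]]
[[-0.0, -0.002, 0.009], [-0.0, -0.002, 0.008], [-0.0, -0.001, 0.009], [-0.0, -0.002, 0.008], [-0.0, -0.001, 0.009], [-0.0, -0.002, 0.008], [-0.001, -0.001, 0.009], [-0.0, -0.002, 0.008]]
[[0.1, 0.0, -0.1], [0.0, 0.0, -0.2], [0.1, 0.0, -0.1], [0.0, 0.0, -0.2], [0.1, 0.0, -0.1], [0.0, 0.0, -0.2], [0.1, 0.0, -0.1], [0.0, 0.1, -0.2]]
pred end [0.4775 0.0201 0.0605] left [ 0.0005 -0.0004 -0.0005]
```

Call:
arm_command(slide=[[0, -0.004, 0.012], [0, -0.004, 0.016], [0, -0.004, 0.018], [0, -0.004, 0.018], [0, -0.004, 0.018], [0, -0.004, 0.016], [0, -0.003, 0.012], [0, -0.001, 0.006]], angular=[[0.1, 0, -0.4], [0.1, 0, -0.4], [0.1, 0, -0.4], [0.1, 0, -0.4], [0.1, 0, -0.4], [0.1, 0, -0.3], [0.1, 0, -0.2], [0, 0, 0]], hand=[0.075, 0.075, 0.075, 0.075, 0.075, 0.075, 0.075, 0.075])

```text
time: 16.95
tool_pos: [0.476, 0.0208, 0.0649]
tcp_rot: [-2.214, -2.212, 0.02]
wrist_force: [-0.3, 0.3, -0.5]
width: 0.881
```

```bash
python3 - <<'E'
from h import *
plan(np.r_[.478,.0197,.014],down(89.7,0),calls=1)
E
```

```text
t 16.95 p [0.476  0.0208 0.0649] F [-0.3  0.3 -0.5] w 75.2 q [-0.01  0.08  2.17 -0.    0.91 -0.01]
remaining d [ 0.002  -0.0011 -0.0509] tool [-0.0011  0.0029  0.0508] ang [-1.    0.04  0.24]
[[-0.0, 0.0, 0.006], [-0.0, 0.0, 0.006], [-0.0, 0.0, 0.006], [-0.0, 0.001, 0.007], [-0.0, 0.0, 0.006], [-0.0, 0.001, 0.007], [-0.001, 0.0, 0.006], [-0.0, 0.001, 0.007]]
[[-0.1, 0.0, 0.0], [-0.1, 0.0, 0.0], [-0.1, 0.0, 0.0], [-0.1, 0.0, 0.0], [-0.2, 0.0, 0.1], [-0.1, 0.0, 0.0], [-0.2, 0.0, 0.1], [-0.1, 0.0, 0.0]]
pred end [0.4785 0.0198 0.0138] left [-0.0005 -0.0001  0.0002]
```

Call:
arm_command(slide=[[0, 0.001, 0.006], [-0.001, 0.001, 0.007], [0, 0.001, 0.007], [0, 0, 0.007], [0, 0, 0.006], [0, 0, 0.005], [0, 0, 0.003], [0, 0, 0.001]], angular=[[-0.2, 0, 0.1], [-0.2, 0, 0.1], [-0.2, 0, 0], [-0.2, 0, 0], [-0.1, 0, 0], [-0.1, 0, 0], [0, 0, 0], [0, 0, 0]], hand=[0.075, 0.075, 0.075, 0.075, 0.075, 0.075, 0.075, 0.075])

```text
time: 17.75
tool_pos: [0.4805, 0.0196, 0.0193]
tcp_rot: [2.226, 2.215, 0.001]
wrist_force: [0.6, -0.1, 0.3]
width: 0.878
```

```bash
python3 - <<'E'
from h import *
plan(np.r_[.478,.0197,.013],down(89.7,0),calls=1)
b=bot.read_camera("scene")[:,:,::-1][170:370,200:440]
cv2.imwrite("pics/d11.png",cv2.resize(b,(720,600),interpolation=cv2.INTER_CUBIC))
E
```

```text
t 17.75 p [0.4805 0.0196 0.0193] F [ 0.6 -0.1  0.3] w 75.0 q [-0.01  0.15  2.2  -0.    0.79 -0.  ]
remaining d [-0.0025  0.0001 -0.0063] tool [ 0.0001 -0.0025  0.0063] ang [0.11 0.05 0.02]
[[0.0, -0.0, 0.001], [0.0, -0.0, 0.001], [0.0, -0.0, 0.001], [0.0, -0.0, 0.001], [0.0, -0.001, 0.001], [0.0, -0.0, 0.0], [0.0, -0.001, 0.001], [0.0, -0.0, 0.0]]
[[0.0, 0.0, 0.0], [0.0, 0.0, 0.0], [0.0, 0.0, 0.0], [0.0, 0.0, 0.0], [0.0, 0.0, 0.0], [0.0, 0.0, 0.0], [0.1, 0.0, 0.0], [0.0, 0.0, 0.0]]
pred end [0.4785 0.0196 0.0133] left [-0.0005  0.0001 -0.0003]
```

View pics/d11.png

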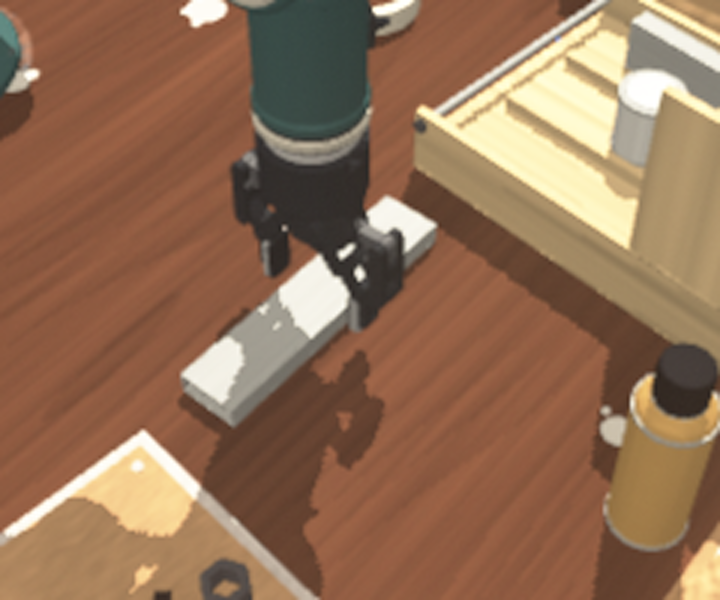

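Call:
arm_command(slide=[[0, -0.001, 0.002], [0, -0.001, 0.002], [0, 0, 0.001], [0, 0, 0], [0, 0, 0], [0, 0, 0], [0, 0, 0], [0, 0, 0]], angular=[[0, 0, 0], [0, 0, 0], [0, 0, 0], [0, 0, 0], [0, 0, 0], [0, 0, 0], [0, 0, 0], [0, 0, 0]], hand=[0.075, 0.07, 0.065, 0.06, 0.055, 0.05, 0.045, 0.04], squeeze=60)

```text
time: 18.6
tool_pos: [0.4783, 0.0196, 0.015]
tcp_rot: [2.225, 2.215, 0.001]
wrist_force: [-0.5, 0.6, -1.7]
width: 0.564
```

```bash
python3 - <<'E'
from h import *
plan(np.r_[.478,.0197,.013],down(89.7,0),calls=1)
b=bot.read_camera("scene")[:,:,::-1][170:370,200:440]
cv2.imwrite("pics/d12.png",cv2.resize(b,(720,600),interpolation=cv2.INTER_CUBIC))
E
```

```text
t 18.6 p [0.4783 0.0196 0.015 ] F [-0.5  0.6 -1.7] w 48.2 q [-0.01  0.16  2.2  -0.    0.78 -0.  ]
remaining d [-0.0003  0.0001 -0.002 ] tool [ 0.0001 -0.0003  0.002 ] ang [0.11 0.05 0.02]
[[0.0, -0.0, 0.0], [0.0, -0.0, 0.0], [0.0, -0.0, 0.0], [0.0, -0.0, 0.0], [0.0, -0.0, 0.001], [0.0, -0.0, 0.0], [0.0, -0.0, 0.001], [0.0, -0.0, 0.0]]
[[0.0, 0.0, 0.0], [0.0, 0.0, 0.0], [0.0, 0.0, 0.0], [0.0, 0.0, 0.0], [0.0, 0.0, 0.0], [0.0, 0.0, 0.0], [0.1, 0.0, 0.0], [0.0, 0.0, 0.0]]
pred end [0.4783 0.0196 0.013 ] left [-0.0003  0.0001 -0.    ]
```

View pics/d12.png

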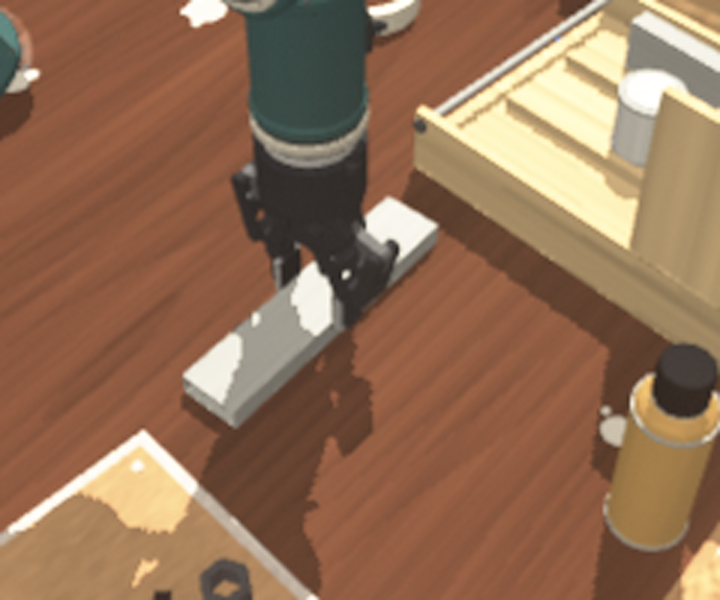

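Call:
arm_command(slide=[[0, 0, 0], [0, 0, -0.003], [0, 0, -0.006], [0, 0, -0.01], [0, 0, -0.014], [0, 0, -0.016], [0, 0, -0.016], [0, 0, -0.012]], angular=[[0, 0, 0], [0, 0, 0], [0, 0, 0], [0, 0, 0], [0, 0, 0], [0, 0, 0], [0, 0, 0], [0, 0, 0]], hand=[0.03, 0.03, 0.03, 0.03, 0.03, 0.03, 0.03, 0.03], squeeze=70)

```text
time: 19.45
tool_pos: [0.4738, 0.0198, 0.0926]
tcp_rot: [-2.224, -2.213, 0.008]
wrist_force: [1.1, -0.0, -4.0]
width: 0.561
```

```bash
python3 - <<'E'
from h import *
plan(np.r_[.49,-.291,.11],down(83.5,0),calls=2)
b=bot.read_camera("scene")[:,:,::-1][170:370,200:440]
cv2.imwrite("pics/d13.png",cv2.resize(b,(720,600),interpolation=cv2.INTER_CUBIC))
E
```

```text
t 19.45 p [0.4738 0.0198 0.0926] F [ 1.1 -0.  -4. ] w 47.9 q [-0.01  0.03  2.16 -0.    0.96 -0.  ]
remaining d [ 0.0162 -0.3108  0.0174] tool [-0.3107  0.0176 -0.0173] ang [-0.38  0.06  6.22]
[[-0.019, 0.001, -0.001], [-0.019, 0.001, -0.001], [-0.019, 0.001, -0.001], [-0.019, 0.002, -0.001], [-0.02, 0.002, -0.001], [-0.019, 0.002, -0.001], [-0.019, 0.002, -0.001], [-0.02, 0.002, -0.001]]
[[-0.0, 0.0, 0.4], [-0.0, 0.0, 0.4], [-0.0, 0.0, 0.4], [-0.0, 0.0, 0.4], [-0.0, 0.0, 0.4], [-0.0, 0.0, 0.4], [-0.0, 0.0, 0.4], [-0.0, 0.0, 0.4]]
[[-0.019, 0.002, -0.001], [-0.02, 0.002, -0.001], [-0.019, 0.002, -0.001], [-0.019, 0.003, -0.001], [-0.02, 0.003, -0.001], [-0.019, 0.003, -0.001], [-0.02, 0.003, -0.002], [-0.019, 0.003, -0.001]]
[[-0.0, 0.0, 0.4], [-0.1, 0.0, 0.4], [-0.0, 0.0, 0.4], [-0.1, 0.0, 0.4], [-0.0, 0.0, 0.4], [-0.1, 0.0, 0.3], [-0.0, 0.0, 0.4], [-0.1, 0.1, 0.3]]
pred end [ 0.4902 -0.2908  0.1098] left [-0.0002 -0.0002  0.0002]
```

View pics/d13.png

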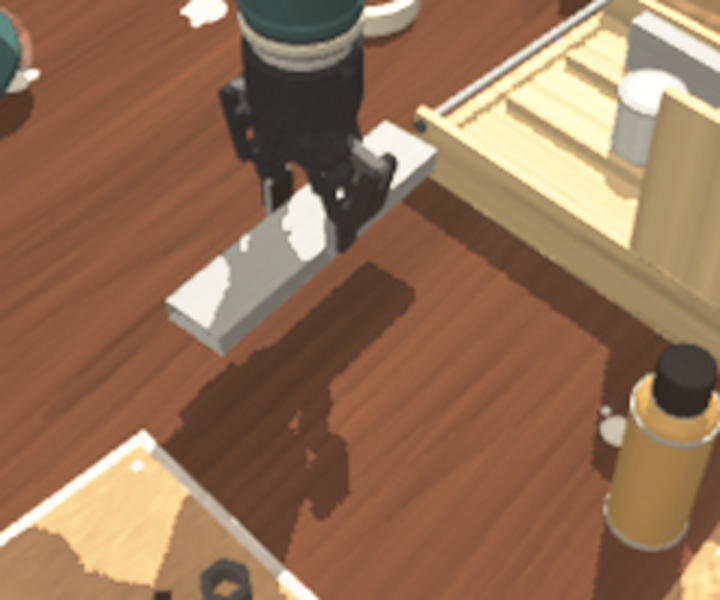

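Call:
arm_command(slide=[[-0.014, 0.001, -0.002], [-0.02, 0.001, -0.002], [-0.022, 0.001, -0.001], [-0.023, 0.002, -0.001], [-0.023, 0.002, -0.001], [-0.023, 0.002, -0.001], [-0.023, 0.002, 0], [-0.022, 0.002, 0]], angular=[[0, 0, 0.4], [0, 0, 0.4], [0, 0, 0.4], [0, 0, 0.4], [0, 0, 0.4], [0, 0, 0.4], [0, 0, 0.4], [0, 0, 0.4]], hand=[0.03, 0.03, 0.03, 0.03, 0.03, 0.03, 0.03, 0.03])

```text
time: 20.3
tool_pos: [0.4806, -0.1587, 0.1013]
tcp_rot: [-2.283, -2.153, 0.008]
wrist_force: [0.6, 0.1, -3.7]
width: 0.56
```

```bash
python3 - <<'E'
from h import *
plan(np.r_[.49,-.291,.10],down(83.5,0),calls=1)
E
```

```text
t 20.3 p [ 0.4806 -0.1587  0.1013] F [ 0.6  0.1 -3.7] w 47.8 q [-0.37  0.08  2.09 -0.    0.98 -0.3 ]
remaining d [ 0.0094 -0.1323 -0.0013] tool [-0.1315  0.0171  0.0014] ang [-0.35  0.1   3.12]
[[-0.016, 0.002, 0.0], [-0.016, 0.002, 0.0], [-0.017, 0.002, 0.0], [-0.016, 0.003, 0.0], [-0.017, 0.003, 0.0], [-0.016, 0.003, 0.0], [-0.017, 0.003, 0.001], [-0.016, 0.002, 0.0]]
[[-0.0, 0.0, 0.4], [-0.0, 0.0, 0.4], [-0.1, 0.0, 0.4], [-0.0, 0.0, 0.4], [-0.1, 0.0, 0.4], [-0.0, 0.0, 0.4], [-0.1, 0.1, 0.4], [-0.0, 0.0, 0.3]]
pred end [ 0.4897 -0.2909  0.1004] left [ 0.0003 -0.0001 -0.0004]
```

Call:
arm_command(slide=[[-0.02, 0.002, 0], [-0.02, 0.002, 0], [-0.019, 0.002, 0], [-0.018, 0.003, 0], [-0.016, 0.003, 0], [-0.013, 0.002, 0], [-0.008, 0.001, 0], [-0.004, 0, 0]], angular=[[0, 0, 0.5], [0, 0, 0.5], [-0.1, 0, 0.4], [0, 0, 0.4], [-0.1, 0, 0.4], [0, 0, 0.4], [-0.1, 0, 0.2], [0, 0, 0.1]], hand=[0.03, 0.03, 0.03, 0.03, 0.03, 0.03, 0.03, 0.03])

```text
time: 21.1
tool_pos: [0.4805, -0.2892, 0.0966]
tcp_rot: [-2.345, -2.083, 0.01]
wrist_force: [0.6, 0.4, -4.1]
width: 0.562
```

```bash
python3 - <<'E'
from h import *
plan(np.r_[.49,-.291,.055],down(83.5,0),calls=1)
for n in("top","scene"):
    cv2.imwrite(f"pics/{n}14.png",bot.read_camera(n)[:,:,::-1])
b=cv2.imread("pics/scene14.png")[240:480,90:330]; a=cv2.imread("pics/top14.png")[140:380,330:570]
cv2.imwrite("pics/d14.png",cv2.resize(np.hstack([a,b]),(800,400),interpolation=cv2.INTER_CUBIC))
E
```

```text
t 21.1 p [ 0.4805 -0.2892  0.0966] F [ 0.6  0.4 -4.1] w 48.0 q [-0.58  0.19  1.98 -0.01  0.98 -0.46]
remaining d [ 0.0095 -0.0018 -0.0416] tool [-0.0006  0.01    0.0415] ang [-0.47  0.06 -0.28]
[[-0.0, 0.001, 0.005], [-0.0, 0.001, 0.005], [-0.0, 0.001, 0.005], [-0.0, 0.001, 0.005], [-0.0, 0.001, 0.005], [-0.0, 0.002, 0.006], [-0.0, 0.001, 0.005], [-0.001, 0.002, 0.006]]
[[-0.1, 0.0, -0.0], [-0.1, 0.0, -0.0], [-0.0, 0.0, -0.0], [-0.1, 0.0, -0.1], [-0.0, 0.0, -0.0], [-0.1, 0.0, -0.1], [-0.0, 0.0, -0.0], [-0.1, 0.1, -0.1]]
pred end [ 0.4901 -0.2914  0.0546] left [-0.0001  0.0004  0.0004]
```

View pics/d14.png

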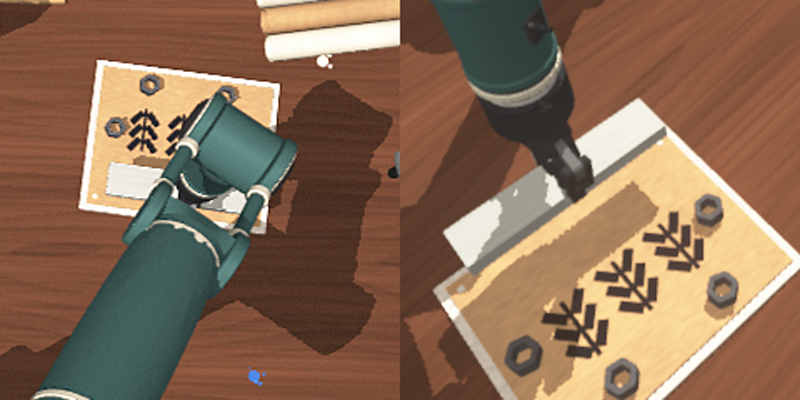

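Aligned; descending.

Call:
arm_command(slide=[[0, 0.002, 0.005], [0, 0.002, 0.006], [0, 0.002, 0.006], [-0.001, 0.001, 0.006], [0, 0.001, 0.006], [0, 0.001, 0.006], [0, 0, 0.005], [0, 0, 0.003]], angular=[[-0.1, 0, 0], [-0.1, 0, -0.1], [-0.1, 0, 0], [-0.1, 0, -0.1], [-0.1, 0, 0], [0, 0, -0.1], [0, 0, 0], [0, 0, 0]], hand=[0.03, 0.03, 0.03, 0.03, 0.03, 0.03, 0.03, 0.03])

```text
time: 22.0
tool_pos: [0.4899, -0.2876, 0.0493]
tcp_rot: [-2.339, -2.097, -0.001]
wrist_force: [-0.3, -0.4, -3.7]
width: 0.563
```

```bash
python3 - <<'E'
from h import *
plan(np.r_[.49,-.291,.026],down(83.5,0),calls=1)
E
```

```text
t 22.0 p [ 0.4899 -0.2876  0.0493] F [-0.3 -0.4 -3.7] w 48.1 q [-0.58  0.26  2.    0.    0.89 -0.47]
remaining d [ 0.0001 -0.0034 -0.0233] tool [-0.0034  0.0005  0.0233] ang [-0.01 -0.04  0.26]
[[-0.0, 0.0, 0.003], [-0.0, 0.0, 0.003], [-0.001, 0.0, 0.003], [-0.0, 0.0, 0.003], [-0.001, 0.0, 0.003], [-0.0, 0.0, 0.003], [-0.001, 0.0, 0.003], [-0.0, 0.0, 0.002]]
[[-0.0, -0.0, 0.0], [-0.0, -0.0, 0.0], [-0.0, -0.0, 0.0], [-0.0, -0.0, 0.1], [-0.0, -0.0, 0.0], [-0.0, -0.0, 0.1], [-0.0, -0.0, 0.0], [-0.0, -0.0, 0.1]]
pred end [ 0.4896 -0.2906  0.0263] left [ 0.0004 -0.0004 -0.0003]
```

Call:
arm_command(slide=[[-0.001, 0, 0.003], [-0.001, 0, 0.004], [-0.001, 0, 0.004], [0, 0, 0.004], [0, 0, 0.003], [0, 0, 0.002], [0, 0, 0.002], [0, 0, 0]], angular=[[0, 0, 0.1], [0, 0, 0.1], [0, 0, 0], [0, 0, 0], [0, 0, 0], [0, 0, 0], [0, 0, 0], [0, 0, 0]], hand=[0.03, 0.03, 0.03, 0.03, 0.03, 0.03, 0.03, 0.03])

```text
time: 22.8
tool_pos: [0.4895, -0.2912, 0.0252]
tcp_rot: [-2.343, -2.092, -0.0]
wrist_force: [0.3, -0.0, -4.0]
width: 0.565
```

```bash
python3 - <<'E'
from h import *
plan(np.r_[.49,-.291,.024],down(83.5,0),calls=1)
E
```

```text
t 22.8 p [ 0.4895 -0.2912  0.0252] F [ 0.3 -0.  -4. ] w 48.3 q [-0.58  0.29  2.01  0.    0.84 -0.47]
remaining d [ 0.0005  0.0002 -0.0012] tool [0.0003 0.0005 0.0012] ang [-0.01 -0.04  0.02]
[[0.0, 0.0, 0.0], [0.0, 0.0, 0.0], [0.0, 0.0, 0.0], [0.0, 0.0, 0.0], [0.0, 0.0, 0.0], [0.0, 0.0, 0.0], [0.0, 0.0, 0.001], [0.0, 0.0, 0.0]]
[[-0.0, -0.0, 0.0], [-0.0, -0.0, 0.0], [-0.0, -0.0, 0.0], [-0.0, -0.0, 0.0], [-0.0, -0.0, 0.0], [-0.0, -0.0, 0.0], [-0.0, -0.0, 0.0], [-0.0, -0.0, 0.0]]
pred end [ 0.4895 -0.2912  0.0242] left [ 0.0005  0.0002 -0.0002]
```

Call:
arm_command(slide=[[0, 0, 0.001], [0, 0, 0], [0, 0, 0.001], [0, 0, 0], [0, 0, 0], [0, 0, 0], [0, 0, 0], [0, 0, 0]], angular=[[0, 0, 0], [0, 0, 0], [0, 0, 0], [0, 0, 0], [0, 0, 0], [0, 0, 0], [0, 0, 0], [0, 0, 0]], hand=[0.03, 0.03, 0.03, 0.03, 0.03, 0.03, 0.03, 0.03])

```text
time: 23.6
tool_pos: [0.4902, -0.2915, 0.0241]
tcp_rot: [2.342, 2.092, 0.001]
wrist_force: [-0.3, -0.2, -4.1]
width: 0.558
```

Call:
arm_command(slide=[[0, 0, 0.001], [0, 0, 0], [0, 0, 0.001], [0, 0, 0], [0, 0, 0], [0, 0, 0], [0, 0, 0], [0, 0, 0]], angular=[[0, 0, 0], [0, 0, 0], [0, 0, 0], [0, 0, 0], [0, 0, 0], [0, 0, 0], [0, 0, 0], [0, 0, 0]], hand=[0.03, 0.03, 0.03, 0.03, 0.03, 0.03, 0.03, 0.03])

```text
time: 24.4
tool_pos: [0.4908, -0.2919, 0.0241]
tcp_rot: [2.342, 2.091, 0.001]
wrist_force: [-0.7, 0.1, 0.7]
width: 0.559
```

```bash
python3 - <<'E'
from h import *
plan(np.r_[.49,-.291,.024],down(83.5,0),calls=1)
b=bot.read_camera("scene")[:,:,::-1][300:480,90:330]
cv2.imwrite("pics/d15.png",cv2.resize(b,(800,600),interpolation=cv2.INTER_CUBIC))
E
```

```text
t 24.4 p [ 0.4908 -0.2919  0.0241] F [-0.7  0.1  0.7] w 47.8 q [-0.58  0.29  2.01  0.    0.84 -0.47]
remaining d [-0.0008  0.0009 -0.0001] tool [ 0.0008 -0.0008  0.0001] ang [0.1  0.02 0.03]
[[0.0, -0.0, 0.0], [0.0, -0.0, 0.0], [0.0, -0.0, 0.0], [0.0, -0.0, 0.0], [0.0, -0.0, 0.0], [0.0, -0.0, 0.0], [0.0, -0.0, 0.0], [0.001, -0.001, 0.0]]
[[0.0, 0.0, 0.0], [0.0, 0.0, 0.0], [0.0, 0.0, 0.0], [0.0, 0.0, 0.0], [0.0, 0.0, 0.0], [0.0, 0.0, 0.0], [0.1, 0.0, 0.0], [0.0, 0.0, 0.0]]
pred end [ 0.4899 -0.2908  0.0241] left [ 0.0001 -0.0002 -0.0001]
```

View pics/d15.png

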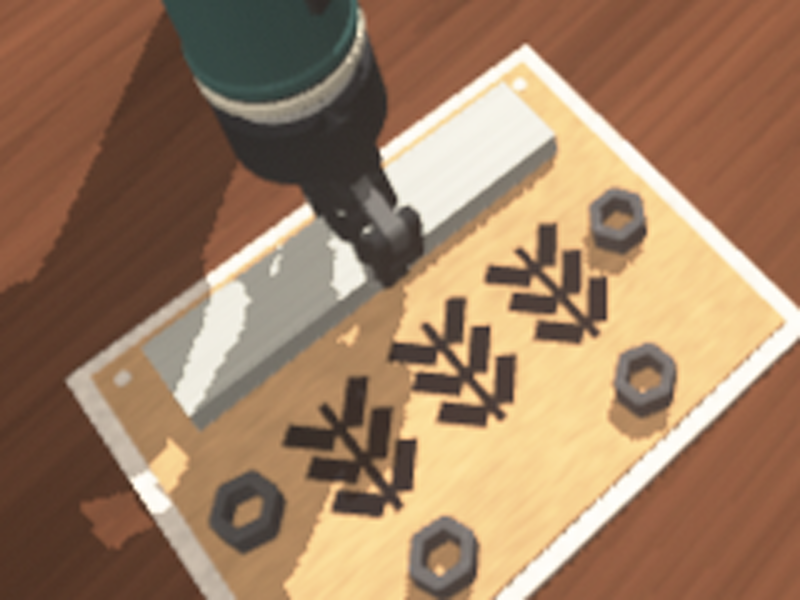

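Call:
arm_command(slide=[[0, 0, 0], [0, 0, 0], [0, 0, 0], [0, 0, 0], [0, 0, 0], [0, 0, 0], [0, 0, 0], [0, 0, 0]], angular=[[0, 0, 0], [0, 0, 0], [0, 0, 0], [0, 0, 0], [0, 0, 0], [0, 0, 0], [0, 0, 0], [0, 0, 0]], hand=[0.05, 0.053, 0.056, 0.059, 0.062, 0.066, 0.07, 0.07])

```text
time: 25.25
tool_pos: [0.4928, -0.2933, 0.0254]
tcp_rot: [2.338, 2.088, 0.003]
wrist_force: [0.3, 0.6, -0.7]
width: 0.82
```

Call:
arm_command(slide=[[0, 0, -0.002], [0, 0, -0.005], [0, 0, -0.01], [0, 0, -0.015], [0, 0, -0.02], [0, 0, -0.025], [0, 0, -0.025], [0, 0, -0.02]], angular=[[0, 0, 0], [0, 0, 0], [0, 0, 0], [0, 0, 0], [0, 0, 0], [0, 0, 0], [0, 0, 0], [0, 0, 0]], hand=[0.07, 0.07, 0.07, 0.07, 0.07, 0.07, 0.07, 0.07])

```text
time: 26.05
tool_pos: [0.4905, -0.2918, 0.1545]
tcp_rot: [2.341, 2.091, 0.002]
wrist_force: [0.1, -0.6, -0.2]
width: 0.82
```

```bash
python3 - <<'E'
from h import *
plan(np.r_[.45,0.0,.28],down(83.5,0),calls=1)
b=bot.read_camera("scene")[:,:,::-1][300:480,90:330]
cv2.imwrite("pics/d16.png",cv2.resize(b,(800,600),interpolation=cv2.INTER_CUBIC))
E
```

```text
t 26.05 p [ 0.4905 -0.2918  0.1545] F [ 0.1 -0.6 -0.2] w 70.0 q [-0.58  0.13  1.92  0.    1.08 -0.47]
remaining d [-0.0405  0.2918  0.1255] tool [ 0.2853 -0.0727 -0.126 ] ang [0.16 0.05 0.03]
[[0.036, -0.009, -0.016], [0.036, -0.009, -0.016], [0.036, -0.009, -0.016], [0.035, -0.009, -0.016], [0.036, -0.009, -0.015], [0.035, -0.009, -0.016], [0.036, -0.009, -0.015], [0.035, -0.01, -0.016]]
[[0.0, 0.0, 0.0], [0.0, 0.0, 0.0], [0.0, 0.0, 0.0], [0.0, 0.0, 0.0], [0.0, 0.0, 0.0], [0.1, 0.0, 0.0], [0.0, 0.0, 0.0], [0.1, 0.1, 0.0]]
pred end [ 4.498e-01 -2.000e-04  2.800e-01] left [ 0.0002  0.0002 -0.    ]
```

View pics/d16.png

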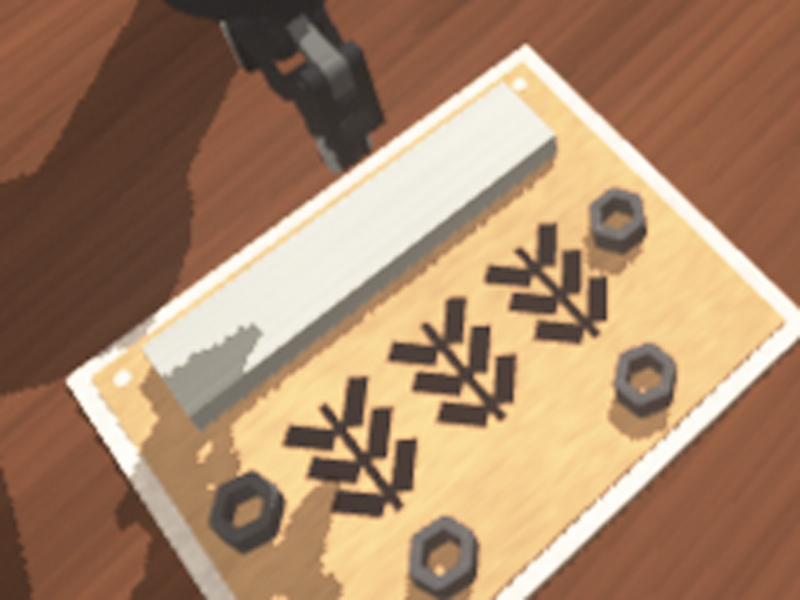

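Moving the arm away so both cameras can verify.

Call:
arm_command(slide=[[0.02, -0.006, -0.016], [0.036, -0.009, -0.016], [0.036, -0.009, -0.016], [0.035, -0.009, -0.016], [0.036, -0.009, -0.015], [0.035, -0.009, -0.016], [0.025, -0.006, -0.01], [0.01, -0.003, -0.005]], angular=[[0, 0, 0], [0, 0, 0], [0, 0, 0], [0, 0, 0], [0, 0, 0], [0, 0, 0], [0, 0, 0], [0, 0, 0]], hand=[0.07, 0.07, 0.07, 0.07, 0.07, 0.07, 0.07, 0.07])

```text
time: 26.9
tool_pos: [0.4585, -0.0486, 0.2812]
tcp_rot: [2.331, 2.071, 0.018]
wrist_force: [-0.7, 0.1, -0.6]
width: 0.821
```

```bash
python3 - <<'E'
from h import *
for n in("top","scene"):
    cv2.imwrite(f"pics/{n}17.png",bot.read_camera(n)[:,:,::-1])
C=np.array([.5649,-.2995]);t=np.radians(-6.5);ex=np.array([np.cos(t),np.sin(t)]);ey=np.array([-ex[1],ex[0]])
for n,seed in (("top",(440,248)),("scene",(190,370))):
    a=cv2.imread(f"pics/{n}17.png");h=cv2.cvtColor(a,cv2.COLOR_BGR2HSV)
    m=((h[...,1]<40)&(h[...,2]>195)).astype(np.uint8)
    k,l,s,c=cv2.connectedComponentsWithStats(m,connectivity=4);i=l[seed[1],seed[0]];print(n,i,s[i],h[seed[1],seed[0]])
    ys,xs=np.nonzero(l==i);P=np.array([onz(n,u,v,.029)[:2] for u,v in zip(xs,ys)])
    r=cv2.minAreaRect((P*1000).astype(np.float32));b=cv2.boxPoints(r)/1000
    print(r,'in stencil frame mm',[( (p-C)@ex*1000).round(1) for p in b],[((p-C)@ey*1000).round(1) for p in b])
a=cv2.imread("pics/top17.png")[110:310,140:540]
cv2.imwrite("pics/d17.png",cv2.resize(a,(800,400),interpolation=cv2.INTER_CUBIC))
d=cv2.absdiff(cv2.imread("pics/top17.png"),cv2.imread("pics/top0.png")).max(2); 
E
```

```text
top 1007 [392 238  69  27 853] [ 21  11 237]
((495.0250244140625, -263.66455078125), (177.67564392089844, 49.37205505371094), 83.46429443359375) in stencil frame mm [np.float64(-98.2), np.float64(-48.9), np.float64(-48.7), np.float64(-98.1)] [np.float64(-61.1), np.float64(-61.2), np.float64(116.5), np.float64(116.5)]
scene 121 [ 165  325   91   78 1669] [ 23  14 242]
((495.7633056640625, -266.3111877441406), (176.97848510742188, 48.90682601928711), 83.4578628540039) in stencil frame mm [np.float64(-97.0), np.float64(-48.1), np.float64(-47.9), np.float64(-96.8)] [np.float64(-63.3), np.float64(-63.4), np.float64(113.6), np.float64(113.7)]
```

View pics/d17.png

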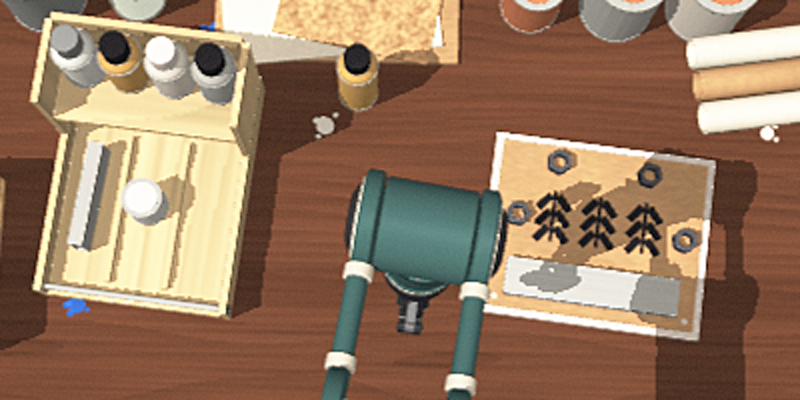

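View pics/scene17.png

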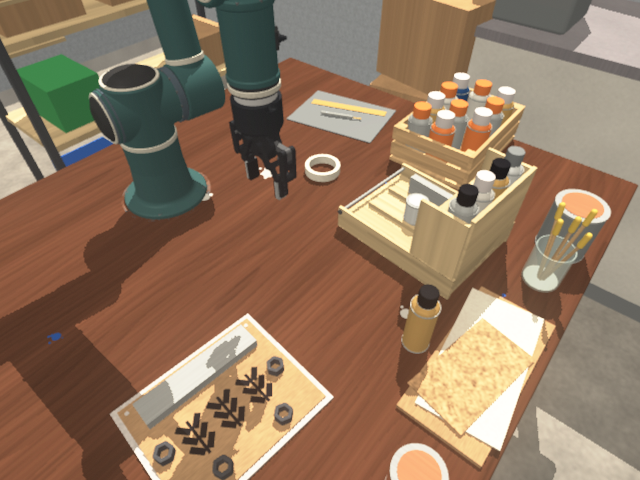

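```bash
python3 - <<'E'
from workcell import bot
print(bot.finish_job())
E
```

```text
the job is handed in; nothing more can be done
None
```

The long bar is lying flat on the stencil's bare front margin, released, and the job is handed in after about 27 s of the 58 s allowed.

**What I did:**
- I lifted the bar about 36 mm in the bay and drew it straight out forwards, over the rail and under the upper board. No knock showed in the force readings taken after each call.
- I tilted it over the bare table, let it go and drew the hand back, and it dropped the last part of the way flat. I then took it again across the 50 mm face and carried it to the margin.
- I lowered it in 1 mm steps until the wrist stopped carrying its weight, then opened the hand and moved the arm clear.

**Last checks:**
- **Position:** the bar lies across stencil x −98 to −48 mm, its middle about 2 mm off the margin's centre line (x −75 mm). It is within about 0.1° of the stencil's y direction. The two cameras agree to about 3 mm.
- **Centring:** the left end measured y +114 to +117 mm, so the bar is centred to within about 2 mm. The right third was in the arm's shadow and did not show up in that measurement. I worked out the right end from the bar's known length and by looking at the picture.
- **Everything else:** the nuts, short bar, tin, spray can and tape look unmoved in the pictures. I compared them by eye and did not measure them.
- **Disagreement:** before the grasp, the two cameras differed by 3 to 4 mm on where the bar's front end was in the rack. I aimed between the two and the grasp held.

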